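# Gauge a sealing bar with the ratchet micrometer stand

### The job

Take the short, wide aluminium sealing bar from the bench and slide it between the rails of the bench gauge until it is fully home against the end stop. Then gently turn the ratchet cap on top clockwise to bring the spindle down on the bar until the clutch has clicked two or three times, no more, then let go and leave the bar clamped there. Never press the bar onto the gauge with more than 25 N, and leave everything else on the bench alone.

Things in the scene. Friction and masses are not known exactly. Their poses are not given: they have to be found in the camera images.
- gauge: bench thickness gauge, fixed: grey base 225 x 100 mm (x -120 to 105, y +-50 mm), its top, the bed, at z = 20 mm; column at x 52 to 92 mm with an arm (z 70 to 95 mm) reaching back over the bed with the upright spindle. Origin: on the bench straight under the spindle axis; z up; +x = direction in which the bar is slid in. Bed clear at x below -50 mm
- gauge_stop (a point): on the bed, middle of the end stop's face, 30 mm beyond the spindle axis; axes as the gauge's. Two steel guide rails, 12 mm high, inner faces 25 mm apart, run from 55 mm before the stop up to it; their flared mouth begins 76 mm before the stop, about 37 mm wide
- cap_grip (a point): centre of the ratchet cap on top: dark ribbed upright cylinder, 30 mm diameter and 30 mm high, 155 to 162 mm above the bench at the start. 3 mm below it is the plain thimble (34 mm diameter, 33 mm high), fixed to the screw. Turning clockwise from above drives the spindle (16 mm foot), thimble and cap down together, 4 mm per radian (drag 0.09 N m). How far it is to the bar must be felt: 4 to 11 mm
- cap (a joint): slip of the cap on the thimble (rad, 0 at the start): grows only when the clutch slips clockwise, at about 0.12 N m; a click is 0.52 rad. Foot landed: the cap stops sinking and clicks round, foot load 9 to 16 N. The cap is sprung up and down, 10 N per mm, 2.5 mm each way: a grip must sink with it while the screw turns; held back by over 6 N it slips early, pressed down it loads the foot
- bar: aluminium sealing bar lying flat, 170 mm long (along its own x), 22 mm wide (y), 16 mm high; the same from either end, 0.16 kg. Origin: centre of its underside. Fully home in the gauge it lies on the bed between the rails with one end against the stop, its origin then at gauge x = -55 mm, y = 0, z = 20 mm, and it sticks out of the rails towards gauge -x. The shorter, wider of the two bars
- strip: flat-sided aluminium strip, 230 x 12 x 12 mm, longer and thinner than the bar; not wanted; bystander, to be left alone. Origin: centre of its underside
- cup: white cup, 76 mm wide, 75 mm high; bystander, to be left alone. Origin: centre of its underside
- jar: amber glass jar, 64 mm wide, 100 mm high; bystander, to be left alone. Origin: centre of its underside
- screwdriver: screwdriver lying down; bystander, to be left alone. Origin: centre of its underside
- brush: brush lying down; bystander, to be left alone. Origin: centre of its underside
- burr: flat steel grinder burr, a ring of 64 mm diameter and 12 mm height lying flat; bystander, to be left alone. Origin: centre of its underside
- tamper: steel tamper, 58 mm wide, 80 mm high, standing; bystander, to be left alone. Origin: centre of its underside
Not all that is in view belongs to the job. What is shaped like the bar but black or yellow is not meant. What is shaped like the gauge but turquoise is not meant.

How it is judged:
On the way, in this order (a step that is already met when the one before it is completed fails the run):
1. the bar lies fully home in the gauge, against the end stop (x of bar in the frame of gauge between -0.058 and -0.052 m and y of bar in the frame of gauge between -0.004 and 0.004 m and z of bar in the frame of gauge between 0.017 and 0.023 m and angle between the x axis of bar and the x axis of gauge, either way round below 0.06 rad), for 0.2 s.
2. with the bar home and pressed down on the bed, the clutch has slipped by two clicks (all of step 1 and value of joint cap above 0.8 rad and contact force between gauge and bar above 3 N), for 0.1 s.
At the end, for the whole second after the job is handed in: the bar is at rest on the bed, home within 3 mm of the stop position, between the rails (4 mm, 0.06 rad); it is still clamped, pressing on the gauge with more than 3 N; the clutch has slipped in all by 0.8 to 1.83 rad (two or three clicks) (all of step 2 and value of joint cap below 1.83 rad and linear speed of bar below 0.01 m/s); the robot touches nothing.
It fails at once if the bar is pressed on the gauge (bed, rails or stop) with more than 25 N (contact force between gauge and bar above 25 N).
It fails at once if the clutch is clicked round by more than three clicks (1.83 rad) (value of joint cap above 1.83 rad).
It fails at once if a bystander is moved by more than 25 mm (distance of any of strip, cup, jar, screwdriver, brush, burr, tamper from where it was at the start of the episode above 0.025 m).
It also fails if it takes over 70 s, if anything falls off the work surface, if the arm or the gripper's body presses on something with over 40 N, if the wrist force passes 120 N, or if a joint passes its speed limit or range.

### The arm

A 6-joint arm with a two-finger parallel gripper is mounted at the origin on the work surface. World frame = base frame: x ahead of the robot, y to its left, z up, the work surface at z = 0. Lengths are in m, angles in rad, forces in N, time in s.
With the tool pointing down it reaches from about 0.375 to 0.975 m from the base axis. Payload 3.8 kg.
Tool frame: the origin (TCP) lies at the very end of the fingers, on their centre line; the grasp point (between the pads) lies 19 mm behind it; z points along the fingers, y is the line along which they close (so a half turn about z gives the same grasp; the last joint's range is limited). The gripper opens to 85 mm and grips with 20 to 120 N. Pads are 22 mm wide; open, the fingers measure 114 mm over their backs; the gripper's body (76 mm by 85 mm) begins 54 mm behind the grasp point. The pads swing forward as they close: fully open they stand 13 mm farther back than shut.
Start: joints at [-1.308, 0.264, 1.604, -0, 1.274, -0.037], TCP at [0.199, -0.645, 0.204] pointing down, gripper open.
Joint ranges: [-2.63, 2.63], [-0.94, 2.18], [0.31, 2.57], [-1.31, 4.45], [0, 2.66], [-2.55, 2.55]. Speed limits (rad/s): [2.57, 2.57, 3.14, 3.14, 3.14, 3.14].

### API

Orientations are given as a rotation vector (axis times angle).
In Python, from workcell import read_state, read_camera, calibration, finish_job gives the robot as it stands.
- The arm moves only by the tool step_arm, never from a script. Its argument "commands" is a list of rows, each an object of numbers: "fingers": the gripper's target within -1 to 1 (shut at 1, half-way at 0, fully open at -1); "dx", "dy", "dz": the shift along the tool's x, y, z in m; "roll": the turn about the tool's z in degrees. In form: [{"fingers": .., "dx": .., "dy": .., "dz": .., "roll": ..}, ...]. A call has 1 to 8 rows; each row is the pose to reach, as a shift and turn from the pose commanded when the call began, along the tool's axes at that moment; what a row does not reach only later rows make up. A row lasts 1/8 s, in which the tool goes at most 62.5 mm and 10.7 degrees, less where a joint would pass 70% of its speed; a pose out of reach is approached as far as the arm can. A call with a gripper value outside its range is refused whole. The fingers move at their own pace and stop on an object; "squeeze" is the grip in N (left out, the last holds). Time passes only in rows, so rows that repeat a pose let the fingers close. It gives the time, the measured TCP pose, the force, the opening and the grip force at its end, in the units of the state.
- read_state(): the state, without advancing time (a new reading comes with each control period).
- read_camera(name): name is "scene" or "top" or "wrist"; returns (picture, depth): 480x640x3 uint8, blue, green, red; 480x640 float32, m along the optical axis (not along the pixel's ray), 0 where there is no reading.
- calibration(name): a dict with "intrinsics" (3x3 intrinsics, pixels), "k1" (the pictures are not rectified: a ray, as slopes to the right and down, at radius r is drawn at 1 + k1 r^2 times it, then the intrinsics apply), "world_to_cam" (4x4, takes a point from world to camera coordinates). Camera axes: x right, y up, looking along -z (the intrinsics and any distortion apply to the point x, -y, -z); pixel columns grow to the right and rows downward; lengths in m; the calibration is good to about 2 mm. A picture is of the moment at which its call begins: read the wrist's pose just before it. calibration takes no time and is no camera call; for the wrist camera it gives the pose at the moment of the call.
- finish_job(): hands the job in; it is judged then, once.
The state is a dict: "time": time; "q": joint angles; "joint_vel": joint speeds; "joint_torque": joint torques, N m; "tool_pos": TCP position; "tcp_rot": TCP orientation; "wrist_force": force on the tool from outside, world axes, zero at the start; "torque": the same for the moment, N m; "width": opening from 0.0 (shut) to 1.0 (fully open); "grip_force": force on a finger pad.
Only numpy, scipy, OpenCV 4.12 (cv2) and the standard library are available. Lean on these libraries where they do the work, as an engineer would, in place of code of your own. Each camera call takes 0.05 s, during which the arm holds its last target. There are 200 camera calls.

## Working session

There is one attempt and no reset: what is moved stays moved. The work goes in short steps, Python scripts to look and compute and a tool call to move; the robot and the scene stay as the last step left them, time stands still between calls to the robot, and variables do not carry over. Pictures are saved under pics/ and viewed, at most 10 in all, crops included, and the job is handed in when it is done.

Besides the shell and the picture viewer there is one more tool, called after "Request:" as name(argument=value, ...), one argument or row to a line, values as JSON. step_arm: Moves the arm, as the interface text tells. Its arguments: {"type":"object","properties":{"commands":{"type":"array","items":{"type":"object","properties":{"fingers":{"type":"number"},"dx":{"type":"number"},"dy":{"type":"number"},"dz":{"type":"number"},"roll":{"type":"number"}}}},"squeeze":{"type":"number"}},"required":["commands"]}

```bash
mkdir -p pics; cat > h.py <<'E'
import numpy as np,cv2
from workcell import read_state,read_camera,calibration,finish_job
def grab(n,f=None):
    c=calibration(n);im,d=read_camera(n)
    if f: cv2.imwrite('pics/'+f,im)
    np.savez('pics/'+n+'.npz',im=im,d=d,K=c['intrinsics'],k1=c['k1'],T=c['world_to_cam'])
    return im,d,c
def load(n): return np.load('pics/'+n+'.npz')
def ray(s,u,v):
    K=s['K'];u=np.asarray(u,float);v=np.asarray(v,float)
    a=(u-K[0,2])/K[0,0];b=(v-K[1,2])/K[1,1];x,y=a,b
    for _ in range(20):
        k=1+s['k1']*(x*x+y*y);x,y=a/k,b/k
    return x,y
def toworld(s,pc):
    T=np.linalg.inv(s['T']);return pc@T[:3,:3].T+T[:3,3]
def atz(s,u,v,z):
    x,y=ray(s,u,v);T=np.linalg.inv(s['T']);d=T[:3,:3]@np.array([x,-y,-1.]);o=T[:3,3]
    return o+d*(z-o[2])/d[2]
def cloud(s):
    v,u=np.mgrid[:480,:640];x,y=ray(s,u,v);d=s['d']
    return toworld(s,np.stack([x*d,-y*d,-d],-1))
E
python3 - <<'E'
from h import *
for n in('scene','top'):
    im,d,c=grab(n,n+'1.png');print(n,np.linalg.inv(c['world_to_cam'])[:3,3].round(3),c['k1'])
E
```

```text
scene [1.694 0.631 1.037] -0.10144757984166536
top [0.385 0.02  1.158] 0.03434681460352001
```

View pics/top1.png

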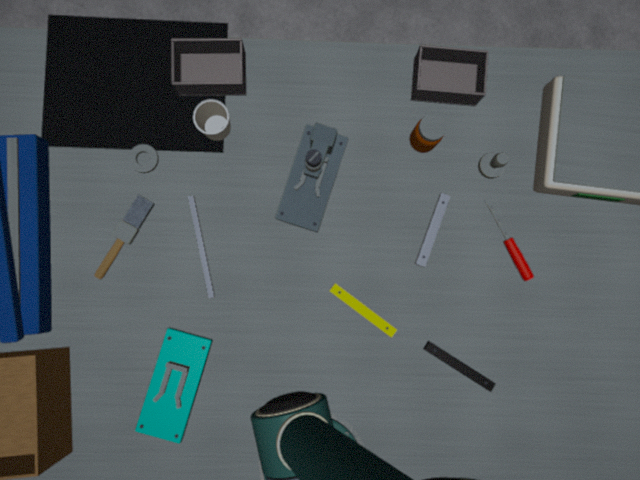

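View pics/scene1.png

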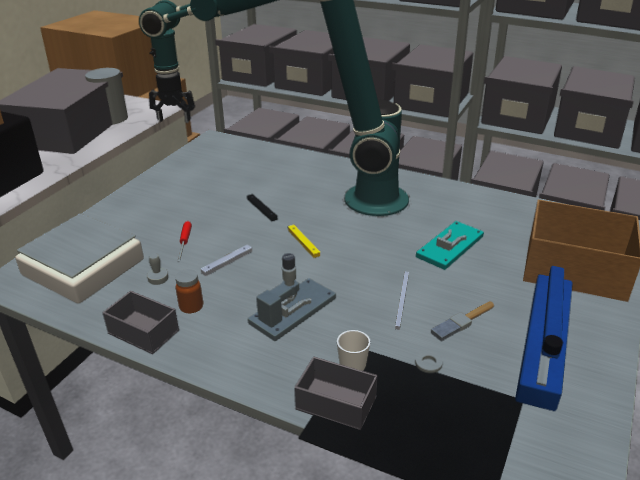

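The top view shows the grey gauge around (312,178), with its mouth towards the bottom of the image. The bar is at (433,230) and the thin strip at (200,246); the yellow, black and turquoise items are decoys. I'll enlarge the gauge and bar.

```bash
python3 - <<'E'
from h import *
s=load('top');im=s['im']
a=cv2.resize(im[110:240,262:362],None,fx=4,fy=4,interpolation=cv2.INTER_CUBIC)
b=cv2.resize(im[180:280,400:460],None,fx=5,fy=5,interpolation=cv2.INTER_CUBIC)
o=np.zeros((520,700,3),np.uint8);o[:520,:400]=a;o[:500,400:700]=b
cv2.imwrite('pics/crop1.png',o)
P=cloud(s)
# bar: fit bright pixels
g=im.astype(int).min(2)
m=np.zeros(g.shape,bool);m[185:275,408:458]=g[185:275,408:458]>135
n,l,st,_=cv2.connectedComponentsWithStats(m.astype(np.uint8));k=1+st[1:,4].argmax()
r=cv2.minAreaRect(np.argwhere(l==k)[:,::-1].astype(np.float32));print(r,st[k])
for p in cv2.boxPoints(r): print(p,atz(s,*p,.016).round(4))
print('c',atz(s,*r[0],.016))
print('depth z near bar',P[230,433],P[215,290],P[158,313])
E
```

```text
Traceback (most recent call last):
ValueError: attempt to get argmax of an empty sequence
```

View pics/crop1.png

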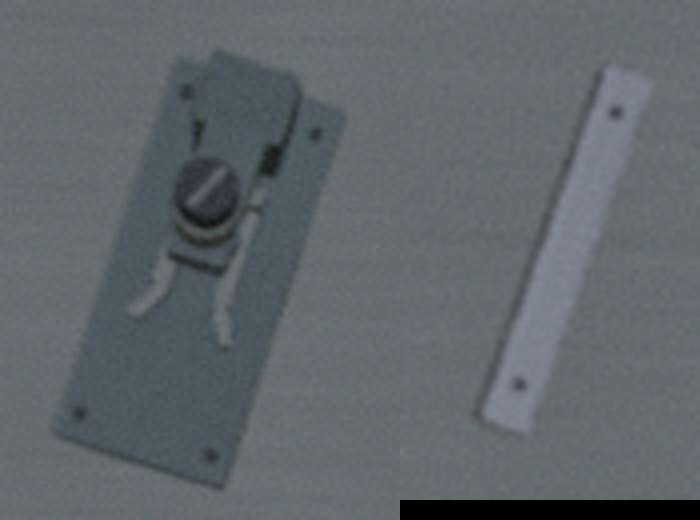

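The crop shows the bed corners at (55,433), (222,489), (346,112) and (178,57), the cap at (206,192), and the bar corners at (607,62), (653,80), (526,435) and (478,415).

```bash
python3 - <<'E'
from h import *
s=load('top')
def fit(px,M,z):
    W=np.array([atz(s,u,v,z)[:2] for u,v in px]);M=np.array(M)
    w=W-W.mean(0);m=M-M.mean(0)
    a=np.arctan2((m[:,0]*w[:,1]-m[:,1]*w[:,0]).sum(),(m*w).sum())
    R=np.array([[np.cos(a),-np.sin(a)],[np.sin(a),np.cos(a)]])
    t=W.mean(0)-R@M.mean(0);print('pose',t.round(4),'yaw',round(a,4),np.degrees(a).round(2),'res mm',((M@R.T+t-W)*1e3).round(1).tolist());return t,a
c=lambda x,y:((x+.5)/4-.5+262,(y+.5)/4-.5+110)
b=lambda x,y:((x-400+.5)/5-.5+400,(y+.5)/5-.5+180)
fit([c(55,433),c(222,489),c(346,112),c(178,57)],[(-.12,.05),(-.12,-.05),(.105,-.05),(.105,.05)],.02)
fit([b(607,62),b(653,80),b(526,435),b(478,415)],[(.085,.011),(.085,-.011),(-.085,-.011),(-.085,.011)],.016)
print('cap top',atz(s,*c(206,192),.173))
# strips, screws
print([atz(s,*p,.01)[:2].round(3).tolist() for p in [(487,202),(532,278),(192,197),(212,297),(495,388),(425,345),(395,335)]])
print(read_state())
E
```

```text
pose [0.6337 0.0162] yaw -0.2874 -16.47 res mm [[-1.0, 1.9], [-0.9, -1.1], [0.9, -1.0], [1.0, 0.1]]
pose [ 0.5194 -0.254 ] yaw -0.3359 -19.25 res mm [[0.1, -0.1], [0.4, -0.1], [0.3, 0.4], [-0.7, -0.2]]
cap top [0.63299013 0.01706233 0.173     ]
[[0.585, -0.377], [0.417, -0.477], [0.576, 0.283], [0.357, 0.229], [0.175, -0.393], [0.264, -0.24], [0.284, -0.174]]
{'time': 0.1, 'q': array([-1.30789313e+00,  2.64666080e-01,  1.60526313e+00,  1.68226819e-05,
        1.27370455e+00, -3.68897174e-02]), 'joint_vel': array([ 9.72477059e-04, -1.33192252e-03, -3.72245900e-03, -5.60687697e-05,
        2.37093005e-03,  5.55907419e-04]), 'joint_torque': array([-7.49885999e-05, -5.16706288e+01, -3.68591845e+01,  9.00656403e-06,
        6.35407152e-03, -1.75426504e-05]), 'tool_pos': array([ 0.19916362, -0.64418561,  0.20268062]), 'tcp_rot': array([-3.10435855e+00, -4.68841297e-01,  3.36230782e-04]), 'wrist_force': array([-0.0275478 ,  0.03166922, -0.40017002]), 'torque': array([-0.00986334, -0.03311961, -0.01268043]), 'grip_force': 0.0, 'width': 0.9997872849257239}
```

```bash
cat >> h.py <<'E'
from scipy.spatial.transform import Rotation as Ro
G0=np.array([.6337,.0162]);GY=-.2874
def g2w(x,y,o=G0,a=GY): return o+np.array([np.cos(a)*x-np.sin(a)*y,np.sin(a)*x+np.cos(a)*y])
def w2g(p,o=G0,a=GY):
    d=np.asarray(p)[:2]-o;return np.array([np.cos(a)*d[0]+np.sin(a)*d[1],-np.sin(a)*d[0]+np.cos(a)*d[1]])
def tool(s=None):
    s=s or read_state();R=Ro.from_rotvec(s['tcp_rot']).as_matrix();return s,R,np.arctan2(R[1,0],R[0,0])
def go(x,y,z,yaw):
    s,R,a=tool();d=R.T@(np.array([x,y,z])-s['tool_pos'])
    r=-np.degrees((yaw-a+np.pi)%(2*np.pi)-np.pi)
    print('t',round(s['time'],2),'dx dy dz',d.round(4),'roll',round(r,2),'| pos',s['tool_pos'].round(4),'yaw',a.round(4),'F',s['wrist_force'].round(1),'q6',s['q'][5].round(2))
E
python3 -c "
from h import *
go(.4675,-.2359,.15,-.336)"
```

```text
t 0.1 dx dy dz [ 0.3769 -0.3107  0.0533] roll 36.43 | pos [ 0.1992 -0.6442  0.2027] yaw 0.2998 F [-0.   0.  -0.4] q6 -0.04
```

Request:
step_arm(
  commands=[
    {"fingers": -1,"dx": 0.047,"dy": -0.039,"dz": 0.007,"roll": 5},
    {"fingers": -1,"dx": 0.094,"dy": -0.078,"dz": 0.013,"roll": 10},
    {"fingers": -1,"dx": 0.141,"dy": -0.117,"dz": 0.02,"roll": 15},
    {"fingers": -1,"dx": 0.188,"dy": -0.155,"dz": 0.027,"roll": 20},
    {"fingers": -1,"dx": 0.235,"dy": -0.194,"dz": 0.033,"roll": 25},
    {"fingers": -1,"dx": 0.283,"dy": -0.233,"dz": 0.04,"roll": 29},
    {"fingers": -1,"dx": 0.33,"dy": -0.272,"dz": 0.047,"roll": 33},
    {"fingers": -1,"dx": 0.3769,"dy": -0.3107,"dz": 0.0533,"roll": 36.43},
  ],
)

```text
time: 1.1
tool_pos: [0.4682, -0.2348, 0.1501]
tcp_rot: [-3.097, 0.529, 0.0]
wrist_force: [0.3, 0.4, 0.4]
width: 1.0
grip_force: 0.0
```

Request:
step_arm(
  commands=[
    {"fingers": -0.3},
    {"fingers": -0.3},
  ],
)

```text
invalid input
```

```bash
python3 -c "
from h import *
grab('wrist','w1.png');go(.4675,-.2359,.03,-.336)"
```

```text
t 1.15 dx dy dz [-0.0008  0.009   0.1191] roll -0.06 | pos [ 0.4711 -0.2283  0.1492] yaw -0.337 F [1.8 4.1 0.5] q6 1.4
```

View pics/w1.png

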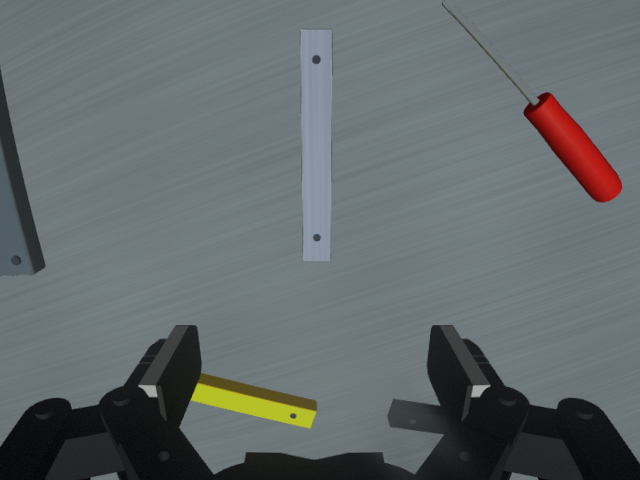

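The wrist view shows the bar upright in the image, with corners at about (301,29), (332,29), (330,262) and (303,262). Next I'll let the arm settle and refine the bar pose.

Request:
step_arm(
  commands=[
    {"fingers": -0.4,"dx": 0,"dy": 0,"dz": 0,"roll": 0},
    {"fingers": -0.4,"dx": 0,"dy": 0,"dz": 0,"roll": 0},
  ],
)

```text
time: 1.4
tool_pos: [0.4672, -0.2374, 0.1505]
tcp_rot: [3.097, -0.525, -0.001]
wrist_force: [-0.2, 0.1, -0.8]
width: 0.703
grip_force: 0.0
```

```bash
cat >> h.py <<'E'
def fit(s,px,M,z):
    W=np.array([atz(s,u,v,z)[:2] for u,v in px]);M=np.array(M)
    w=W-W.mean(0);m=M-M.mean(0)
    a=np.arctan2((m[:,0]*w[:,1]-m[:,1]*w[:,0]).sum(),(m*w).sum())
    R=np.array([[np.cos(a),-np.sin(a)],[np.sin(a),np.cos(a)]])
    t=W.mean(0)-R@M.mean(0);print('pose',t.round(4),'yaw',round(a,4),'res mm',((M@R.T+t-W)*1e3).round(1).tolist());return t,a
BAR=[(.085,.011),(.085,-.011),(-.085,-.011),(-.085,.011)]
E
python3 - <<'E'
from h import *
im,d,c=grab('wrist');s=load('wrist')
g=im.astype(int);m=(g.min(2)>115).astype(np.uint8)*1
m[:, :250]=0;m[:,400:]=0;m[300:]=0
n,l,st,_=cv2.connectedComponentsWithStats(cv2.morphologyEx(m,cv2.MORPH_CLOSE,np.ones((5,5))));k=1+st[1:,4].argmax()
r=cv2.minAreaRect(np.argwhere(l==k)[:,::-1].astype(np.float32));b=cv2.boxPoints(r);print(r,b)
# order TL,TR,BR,BL
b=b[np.argsort(b[:,1])];top=b[:2][np.argsort(b[:2,0])];bot=b[2:][np.argsort(-b[2:,0])]
t,a=fit(s,list(top)+list(bot),BAR,.016)
p=t-.055*np.array([np.cos(a),np.sin(a)]);print(p)
go(*p,.002,a)
E
```

```text
((324.5, 149.49996948242188), (298.99993896484375, 148.99996948242188), 90.0) [[250.00002   0.     ]
 [399.        0.     ]
 [399.      298.99994]
 [250.      298.99994]]
pose [ 0.5071 -0.2597] yaw -0.3291 res mm [[-37.3, -28.8], [-11.6, 45.4], [41.3, 39.5], [7.6, -56.1]]
[ 0.45501004 -0.24190224]
t 1.45 dx dy dz [-0.01    0.0078  0.1486] roll -0.46 | pos [ 0.4671 -0.2378  0.1506] yaw -0.3371 F [-0.6  0.4 -0.9] q6 1.39
```

```bash
python3 - <<'E'
from h import *
s=load('wrist');im=s['im']
print(im[150,316],im[150,270],im[100,360])
g=im.min(2);roi=g[:300,260:380]
th,m=cv2.threshold(roi,0,1,cv2.THRESH_OTSU);print(th)
m=cv2.morphologyEx(m,cv2.MORPH_OPEN,np.ones((7,7)));m=cv2.morphologyEx(m,cv2.MORPH_CLOSE,np.ones((5,5)))
n,l,st,_=cv2.connectedComponentsWithStats(m);k=1+st[1:,4].argmax()
r=cv2.minAreaRect(np.argwhere(l==k)[:,::-1].astype(np.float32)+[260,0]);b=cv2.boxPoints(r.__class__(r));print(r)
b=b[np.argsort(b[:,1])];top=b[:2][np.argsort(b[:2,0])];bot=b[2:][np.argsort(-b[2:,0])]
t,a=fit(s,list(top)+list(bot),BAR,.016)
p=t-.055*np.array([np.cos(a),np.sin(a)]);print(p)
go(*p,.002,a)
E
```

```text
[169 152 141] [130 125 115] [130 125 114]
127.0Traceback (most recent call last):
  File "<stdin>", line 8, in <module>
cv2.error: OpenCV(4.12.0) /io/opencv/modules/imgproc/src/convhull.cpp:143: error: (-215:Assertion failed) total >= 0 && (depth == CV_32F || depth == CV_32S) in function 'convexHull'
```

```bash
python3 - <<'E'
from h import *
s=load('wrist');im=s['im'].astype(int)
g=(im[...,0]-im[...,2]).clip(0,255).astype(np.uint8);g=cv2.GaussianBlur(g,(3,3),0)  # blueness
m=(g[:300,260:380]>20).astype(np.uint8)
m=cv2.morphologyEx(m,cv2.MORPH_CLOSE,np.ones((5,5)));m=cv2.morphologyEx(m,cv2.MORPH_OPEN,np.ones((7,7)))
n,l,st,_=cv2.connectedComponentsWithStats(m);k=1+st[1:,4].argmax()
r=cv2.minAreaRect((np.argwhere(l==k)[:,::-1]+[260,0]).astype(np.float32));b=cv2.boxPoints(r);print(r)
b=b[np.argsort(b[:,1])];top=b[:2][np.argsort(b[:2,0])];bot=b[2:][np.argsort(-b[2:,0])]
t,a=fit(s,list(top)+list(bot),BAR,.016)
p=t-.055*np.array([np.cos(a),np.sin(a)]);print(p)
go(*p,.002,a)
E
```

```text
((312.4999694824219, 144.49998474121094), (28.999996185302734, 228.99996948242188), 0.0)
pose [ 0.5174 -0.2537] yaw -0.337 res mm [[2.0, 0.5], [1.3, -1.6], [-1.5, 1.1], [-1.8, 0.1]]
[ 0.46552428 -0.23552708]
t 1.45 dx dy dz [-0.0022 -0.0017  0.1486] roll -0.0 | pos [ 0.4671 -0.2378  0.1506] yaw -0.3371 F [-0.6  0.4 -0.9] q6 1.39
```

Request:
step_arm(
  commands=[
    {"fingers": -0.4,"dx": -0.002,"dy": -0.001,"dz": 0.05,"roll": 0},
    {"fingers": -0.4,"dx": -0.002,"dy": -0.001,"dz": 0.1,"roll": 0},
    {"fingers": -0.4,"dx": -0.002,"dy": -0.001,"dz": 0.13,"roll": 0},
    {"fingers": -0.4,"dx": -0.002,"dy": -0.001,"dz": 0.142,"roll": 0},
    {"fingers": -0.4,"dx": -0.002,"dy": -0.001,"dz": 0.147,"roll": 0},
    {"fingers": -0.4,"dx": -0.002,"dy": -0.001,"dz": 0.148,"roll": 0},
    {"fingers": -0.4,"dx": -0.002,"dy": -0.001,"dz": 0.148,"roll": 0},
  ],
)

```text
time: 2.33
tool_pos: [0.4672, -0.2359, 0.0039]
tcp_rot: [3.096, -0.525, 0.004]
wrist_force: [-0.2, 0.8, -0.2]
width: 0.695
grip_force: 0.0
```

Request:
step_arm(
  commands=[
    {"fingers": 0.2,"dx": 0,"dy": 0,"dz": 0,"roll": 0},
    {"fingers": 0.6,"dx": 0,"dy": 0,"dz": 0,"roll": 0},
    {"fingers": 1,"dx": 0,"dy": 0,"dz": 0,"roll": 0},
    {"fingers": 1,"dx": 0,"dy": 0,"dz": 0,"roll": 0},
    {"fingers": 1,"dx": 0,"dy": 0,"dz": 0,"roll": 0},
    {"fingers": 1,"dx": 0,"dy": 0,"dz": 0,"roll": 0},
  ],
  squeeze=40,
)

```text
time: 3.08
tool_pos: [0.4661, -0.2351, 0.0025]
tcp_rot: [-3.097, 0.525, 0.0]
wrist_force: [0.6, 0.4, 0.8]
width: -0.001
grip_force: 0.0
```

```bash
python3 -c "
from h import *
print(read_state()['width'])
p=g2w(-.215,0);go(*p,.07,GY)
p=g2w(-.215,0);go(*p,.027,GY)"
```

```text
-0.0008625813273976528
t 3.08 dx dy dz [-0.1394 -0.2821 -0.0675] roll -2.79 | pos [ 0.4661 -0.2351  0.0025] yaw -0.336 F [0.6 0.4 0.8] q6 1.39
t 3.08 dx dy dz [-0.1394 -0.2821 -0.0245] roll -2.79 | pos [ 0.4661 -0.2351  0.0025] yaw -0.336 F [0.6 0.4 0.8] q6 1.39
```

The fingers shut fully with nothing between them, so I'll look.

```bash
python3 -c "
from h import *
grab('wrist','w2.png');c,d,_=grab('top')
print(0)"
```

```text
0
```

View pics/w2.png

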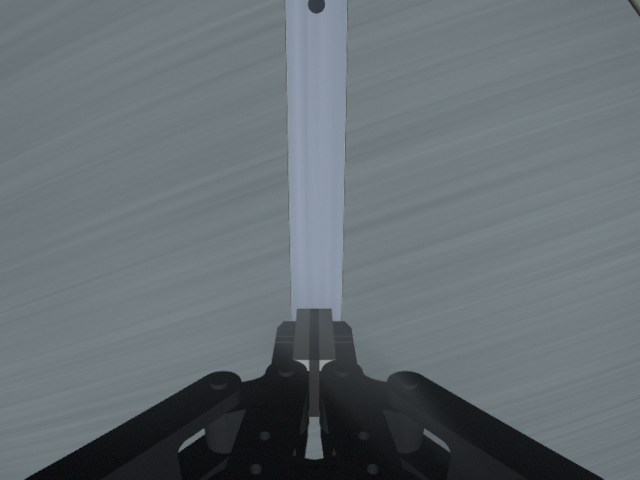

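The wrist view shows the bar running up from behind the shut fingertips at (314,310), so they may be behind its near end. I'll check the geometry with the fresh top picture.

```bash
python3 - <<'E'
from h import *
s=load('wrist');st,R,a=tool();tp=st['tool_pos']
def bp(p): 
    d=R.T@(np.asarray(p)-tp);return (d*1e3).round(1)
for p in [(292,300),(342,300),(316,4),(316,318)]: print(p,'on z=.016, in tool mm',bp(atz(s,*p,.016)))
P=cloud(s);print('depth pts tool', [bp(P[v,u]) for u,v in [(316,150),(316,280),(316,300),(314,330),(200,200)]])
T=s['T']
def proj(p):
    c=T[:3,:3]@p+T[:3,3];x,y=c[0]/-c[2],-c[1]/-c[2];k=1+s['k1']*(x*x+y*y);return s['K'][:2,:2]@[x*k,y*k]+s['K'][:2,2]
print('tcp px',proj(tp),'grasp',proj(tp+[0,0,.019]))
t=load('top');Q=cloud(t)
cv2.imwrite('pics/t2.png',cv2.resize(t['im'][170:290,380:480],None,fx=5,fy=5,interpolation=cv2.INTER_CUBIC))
E
```

```text
(292, 300) on z=.016, in tool mm [  6.7  -9.4 -13.5]
(342, 300) on z=.016, in tool mm [  6.7  11.7 -13.5]
(316, 4) on z=.016, in tool mm [118.8   0.6 -13.5]
(316, 318) on z=.016, in tool mm [ -1.9   0.7 -13.5]
depth pts tool [array([ 68.4,   0.6, -11.5]), array([  83.2,   -0.2, -168.2]), array([  5.9,   0.7, -11.9]), array([ 11. ,  -0.1, -45.5]), array([ 45.9, -49.7,   4. ])]
tcp px [314.29018735 299.99728277] grasp [314.33064883 320.40181128]
```

View pics/t2.png

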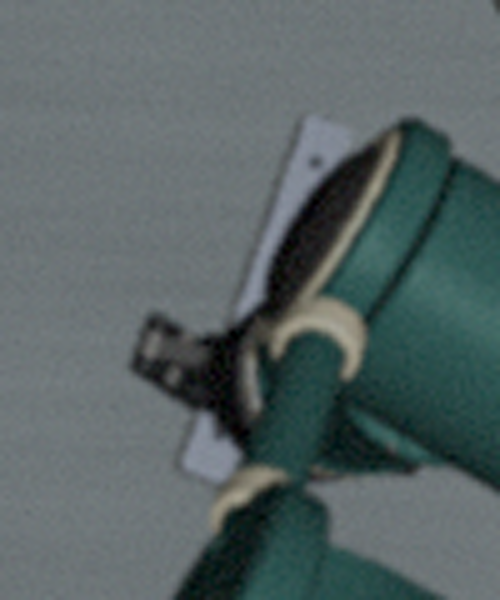

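```bash
python3 - <<'E'
from h import *
s=load('wrist');st,R,a=tool();tp=st['tool_pos'];P=cloud(s)
for u in (303,325):
  for v in range(296,440,8): print(u,v,((P[v,u]-tp)@R*1e3).round(1))
print(st['q'],st['width'],st['joint_torque'].round(1),tp)
E
```

```text
303 296 [  7.5  -4.8 -11.4]
303 304 [  4.6  -4.8 -13.1]
303 312 [ 11.3  -4.2 -32.9]
303 320 [ 11.   -4.1 -38.5]
303 328 [ 10.7  -4.  -43.7]
303 336 [ 11.1  -3.8 -49.6]
303 344 [ 11.   -3.7 -54.3]
303 352 [ 11.1  -3.6 -59.1]
303 360 [ 10.6  -3.5 -62.7]
303 368 [ 11.8  -3.4 -68.4]
303 376 [ 11.9  -3.3 -72.4]
303 384 [ 11.7  -3.2 -75.7]
303 392 [ 11.5  -3.1 -78.9]
303 400 [  9.1  -3.1 -79.2]
303 408 [  1.5  -3.3 -73.5]
303 416 [ -1.2  -3.4 -73.8]
303 424 [ -3.9  -3.4 -74.1]
303 432 [ -7.9  -3.4 -73.2]
325 296 [  7.5   4.5 -11.4]
325 304 [  3.6   4.6 -11.2]
325 312 [ 10.6   4.  -31.5]
325 320 [ 11.2   3.8 -38.8]
325 328 [ 10.9   3.7 -43.9]
325 336 [ 11.    3.5 -49.3]
325 344 [ 11.    3.4 -54.4]
325 352 [ 10.7   3.3 -58.4]
325 360 [ 10.6   3.2 -62.7]
325 368 [ 11.4   3.1 -67.8]
325 376 [ 11.7   3.  -72.1]
325 384 [ 11.9   2.9 -75.9]
325 392 [ 12.1   2.8 -79.6]
325 400 [ 11.2   2.7 -81.7]
325 408 [  8.5   2.8 -81.6]
325 416 [ -1.4   3.1 -73.6]
325 424 [ -3.5   3.1 -74.6]
325 432 [ -6.9   3.1 -74.2]
[-5.14963789e-01  1.93915160e-01  2.10204869e+00  1.18268743e-05
  8.45747775e-01  1.39187452e+00] 0.0012054186285078792 [  0.  -39.6 -28.7   0.    0.   -0. ] [ 0.46606907 -0.2351313   0.00251772]
```

The wrist depth puts the real finger ends about 29 mm above the reported TCP, so they closed in the air over the bar. I'll open slightly and go lower in small moves while feeling for contact.

Request:
step_arm(
  commands=[
    {"fingers": 0.0,"dx": 0,"dy": 0,"dz": 0,"roll": 0},
    {"fingers": 0.0,"dx": 0,"dy": 0,"dz": 0,"roll": 0},
    {"fingers": 0.0,"dx": 0,"dy": 0,"dz": 0,"roll": 0},
    {"fingers": 0.0,"dx": 0,"dy": 0,"dz": 0.005,"roll": 0},
    {"fingers": 0.0,"dx": 0,"dy": 0,"dz": 0.009,"roll": 0},
    {"fingers": 0.0,"dx": 0,"dy": 0,"dz": 0.012,"roll": 0},
    {"fingers": 0.0,"dx": 0,"dy": 0,"dz": 0.012,"roll": 0},
  ],
)

```text
time: 4.05
tool_pos: [0.4657, -0.2349, -0.0099]
tcp_rot: [-3.097, 0.525, 0.001]
wrist_force: [0.0, -0.0, 0.2]
width: 0.497
grip_force: 0.0
```

```bash
python3 - <<'E'
from h import *
grab('wrist','w3.png');s=load('wrist');st,R,a=tool();tp=st['tool_pos'];P=cloud(s);Q=(P-tp)@R*1e3
print(tp,st['width'],st['wrist_force'])
# finger front faces
m=(abs(Q[...,0]-11)<1.5)&(abs(Q[...,1])<45)&(Q[...,2]<-16)&(Q[...,2]>-60)
print('finger end tool z',np.percentile(Q[m][:,2],[50,90,99,100]),'y',np.percentile(Q[m][:,1],[1,50,99]),'end world z',tp[2]-np.percentile(Q[m][:,2],99)/1e3)
print('table',np.median(P[100:200,60:200,2]),'bar',np.median(P[100:200,305:325,2]))
E
```

```text
[ 0.46593295 -0.2350316  -0.00967933] 0.4968582843572483 [-0.05091769 -0.71291382 -0.31201326]
finger end tool z [-44.27834347 -23.91266268 -22.88795379 -21.57895222] y [-28.02893172   1.02329654  27.6005426 ] end world z 0.013208626819856645
table -0.0017920196124703303 bar 0.014175362088893459
```

Request:
step_arm(
  commands=[
    {"fingers": 0.2,"dx": 0,"dy": 0,"dz": 0.005,"roll": 0},
    {"fingers": 0.2,"dx": 0,"dy": 0,"dz": 0.009,"roll": 0},
    {"fingers": 0.2,"dx": 0,"dy": 0,"dz": 0.012,"roll": 0},
    {"fingers": 0.2,"dx": 0,"dy": 0,"dz": 0.014,"roll": 0},
    {"fingers": 0.2,"dx": 0,"dy": 0,"dz": 0.016,"roll": 0},
    {"fingers": 0.2,"dx": 0,"dy": 0,"dz": 0.016,"roll": 0},
  ],
)

```text
time: 4.85
tool_pos: [0.466, -0.2351, -0.0256]
tcp_rot: [-3.097, 0.525, 0.0]
wrist_force: [0.3, 0.6, 0.4]
width: 0.4
grip_force: 0.0
```

```bash
python3 - <<'E'
from h import *
grab('wrist','w4.png');s=load('wrist');st,R,a=tool();tp=st['tool_pos'];P=cloud(s);Q=(P-tp)@R*1e3
print(tp,st['width'],st['wrist_force'])
m=(abs(Q[...,0]-11)<1.5)&(abs(Q[...,1])<25)&(abs(Q[...,1])>14)&(Q[...,2]<-16)&(Q[...,2]>-70)
z=Q[m][:,2];print(len(z),'finger end tool z',np.percentile(z,[50,90,99,100]),'world',tp[2]-np.percentile(z,99)/1e3)
print('table',np.median(P[100:200,60:200,2]),'bar',np.median(P[100:200,305:325,2]))
E
```

```text
[ 0.46609861 -0.23512982 -0.02544056] 0.40071752395751314 [-0.42899592 -0.50678022  0.30105054]
2831 finger end tool z [-49.66404801 -24.06410489 -22.95369541 -21.65833393] world -0.0024868651177356836
table -0.0018039030432097786 bar 0.01416766934749214
```

View pics/w4.png

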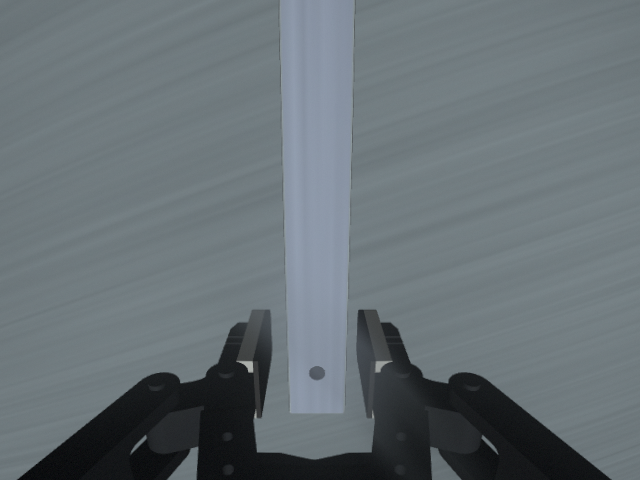

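The fingers now straddle the bar, with pads at about (262,350) and (372,350) and the bar's near end at row 412. Next I'll close.

Request:
step_arm(
  commands=[
    {"fingers": 0.5,"dx": 0,"dy": 0,"dz": 0,"roll": 0},
    {"fingers": 0.8,"dx": 0,"dy": 0,"dz": 0,"roll": 0},
    {"fingers": 1,"dx": 0,"dy": 0,"dz": 0,"roll": 0},
    {"fingers": 1,"dx": 0,"dy": 0,"dz": 0,"roll": 0},
    {"fingers": 1,"dx": 0,"dy": 0,"dz": 0,"roll": 0},
  ],
  squeeze=45,
)

```text
time: 5.52
tool_pos: [0.4664, -0.2353, -0.0251]
tcp_rot: [3.097, -0.525, 0.001]
wrist_force: [-0.3, 0.4, 4.0]
width: 0.246
grip_force: 45.0
```

```bash
python3 - <<'E'
from h import *
st=read_state();print(st['width'],st['grip_force'],st['tool_pos'][2])
go(*g2w(-.215,0),.05,GY)
E
```

```text
0.24578700035570222 45.00446856021881 -0.02510818568612301
t 5.53 dx dy dz [-0.1397 -0.2822 -0.0752] roll -2.78 | pos [ 0.4664 -0.2353 -0.0251] yaw -0.336 F [-0.3  0.4  4. ] q6 1.39
```

Request:
step_arm(
  commands=[
    {"fingers": 1,"dx": 0,"dy": 0,"dz": -0.03,"roll": 0},
    {"fingers": 1,"dx": -0.01,"dy": -0.02,"dz": -0.075,"roll": 0},
    {"fingers": 1,"dx": -0.035,"dy": -0.07,"dz": -0.08,"roll": -1},
    {"fingers": 1,"dx": -0.06,"dy": -0.12,"dz": -0.08,"roll": -1},
    {"fingers": 1,"dx": -0.085,"dy": -0.17,"dz": -0.08,"roll": -2},
    {"fingers": 1,"dx": -0.11,"dy": -0.22,"dz": -0.08,"roll": -2.8},
    {"fingers": 1,"dx": -0.13,"dy": -0.262,"dz": -0.08,"roll": -2.8},
    {"fingers": 1,"dx": -0.1397,"dy": -0.282,"dz": -0.08,"roll": -2.8},
  ],
)

```text
time: 6.52
tool_pos: [0.4255, 0.0793, 0.0537]
tcp_rot: [-3.11, 0.446, 0.003]
wrist_force: [1.4, -0.3, -1.8]
width: 0.245
grip_force: 44.5
```

Request:
step_arm(
  commands=[
    {"fingers": 1,"dx": 0,"dy": 0,"dz": 0,"roll": 0},
    {"fingers": 1,"dx": 0,"dy": 0,"dz": 0,"roll": 0},
    {"fingers": 1,"dx": 0,"dy": 0,"dz": 0,"roll": 0},
  ],
)

```text
time: 6.9
tool_pos: [0.4271, 0.0763, 0.0543]
tcp_rot: [3.109, -0.451, -0.001]
wrist_force: [-0.4, -0.9, -1.9]
width: 0.243
grip_force: 44.6
```

```bash
python3 - <<'E'
from h import *
s=load('wrist') # w4: bar end in tool
st,R,a=tool()
tp=np.array([.46609861,-.23512982,-.0254]);
for p in [(289,412),(345,412),(284,200),(351,200)]: print(atz(s,*p,.016),end=' ')
grab('wrist','w5.png');go(*g2w(-.215,0),.005,GY);s=read_state();print(s['width'],s['grip_force'])
E
```

```text
[ 0.44278013 -0.21651943  0.016     ] [ 0.43556866 -0.23711634  0.016     ] [ 0.52173883 -0.24433695  0.016     ] [ 0.51472961 -0.26440815  0.016     ] t 6.95 dx dy dz [ 0.0001 -0.0009  0.0494] roll -0.07 | pos [0.4272 0.0763 0.0544] yaw -0.2886 F [-0.2  0.4 -2.2] q6 1.98
0.2419452884978135 44.55882132053375
```

View pics/w5.png

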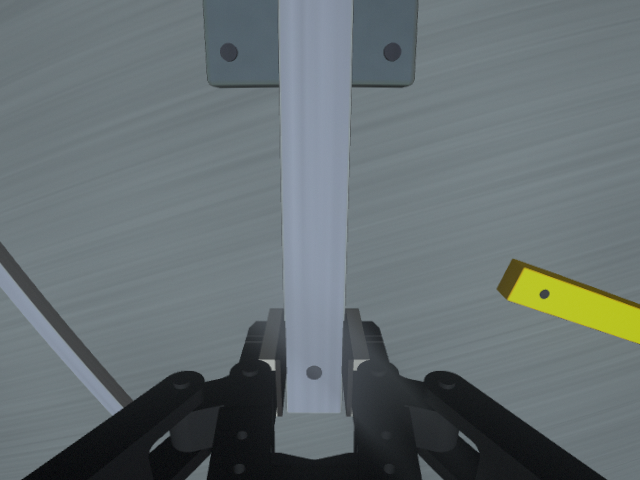

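The view shows the bar held straight. The gauge's back edge is at row 86, with corners near (208,86) and (415,86) and screws at (229,52) and (392,52). I'll compute the lateral offset between bar and gauge.

```bash
python3 - <<'E'
from h import *
s=load('wrist');st,R,a=tool();tp=st['tool_pos']
T=lambda u,v,z:((atz(s,u,v,z)-tp)@R*1e3).round(1)[:2]
zb=tp[2]+.0255+.016
for p in [(229,52),(392,52),(206,40),(417,40),(300,86.5),(360,86.5)]: print(p,'gauge',T(*p,.02))
for p in [(286,412),(341,412),(282,200),(348.5,200),(279,0),(353,0)]: print(p,'bar',T(*p,zb))
im=s['im'].astype(int)
for v in (20,150,200,250,300):
  g=im[v,:,0]-im[v,:,2];e=cv2.Sobel(im[v].sum(1).astype(np.float32)[None],cv2.CV_32F,1,0)[0]
  print(v,260+np.where(g[260:380]>18)[0][[0,-1]])
E
```

```text
(229, 52) gauge [109.4 -39.5]
(392, 52) gauge [109.3  36. ]
(206, 40) gauge [114.9 -49.9]
(417, 40) gauge [114.8  47.4]
(300, 86.5) gauge [93.7 -6.7]
(360, 86.5) gauge [93.7 21.6]
(286, 412) bar [-28.1 -11. ]
(341, 412) bar [-28.2  10.4]
(282, 200) bar [ 55.6 -10.3]
(348.5, 200) bar [55.6 10.8]
(279, 0) bar [113.3 -10. ]
(353, 0) bar [113.3  10.9]
20 [260 379]
150 [282 348]
200 [283 346]
250 [284 345]
300 [285 343]
```

Request:
step_arm(
  commands=[
    {"fingers": 1,"dx": 0,"dy": -0.0015,"dz": 0.03,"roll": 0},
    {"fingers": 1,"dx": 0,"dy": -0.0015,"dz": 0.045,"roll": 0},
    {"fingers": 1,"dx": 0,"dy": -0.0015,"dz": 0.053,"roll": 0},
    {"fingers": 1,"dx": 0,"dy": -0.0015,"dz": 0.0565,"roll": 0},
    {"fingers": 1,"dx": 0.005,"dy": -0.0015,"dz": 0.0565,"roll": 0},
    {"fingers": 1,"dx": 0.015,"dy": -0.0015,"dz": 0.0565,"roll": 0},
    {"fingers": 1,"dx": 0.022,"dy": -0.0015,"dz": 0.0565,"roll": 0},
    {"fingers": 1,"dx": 0.025,"dy": -0.0015,"dz": 0.0565,"roll": 0},
  ],
  squeeze=35,
)

```text
time: 7.95
tool_pos: [0.4528, 0.0714, -0.0015]
tcp_rot: [-3.109, 0.45, -0.002]
wrist_force: [0.3, -0.1, -1.7]
width: 0.245
grip_force: 44.5
```

```bash
python3 - <<'E'
from h import *
grab('top');t=load('top');cv2.imwrite('pics/t3.png',cv2.resize(t['im'][110:240,262:362],None,fx=4,fy=4,interpolation=cv2.INTER_CUBIC))
im,d,c=grab('scene');
s=load('scene')
print(im.shape);cv2.imwrite('pics/s3.png',cv2.resize(im[240:350,230:350],None,fx=5,fy=5,interpolation=cv2.INTER_CUBIC))
go(*g2w(-.115,.0005),-.005,GY)
E
```

```text
(480, 640, 3)
t 8.05 dx dy dz [0.0747 0.001  0.0033] roll -0.0 | pos [ 0.4522  0.0714 -0.0017] yaw -0.2874 F [ 0.6  0.3 -1.7] q6 1.96
```

View pics/s3.png

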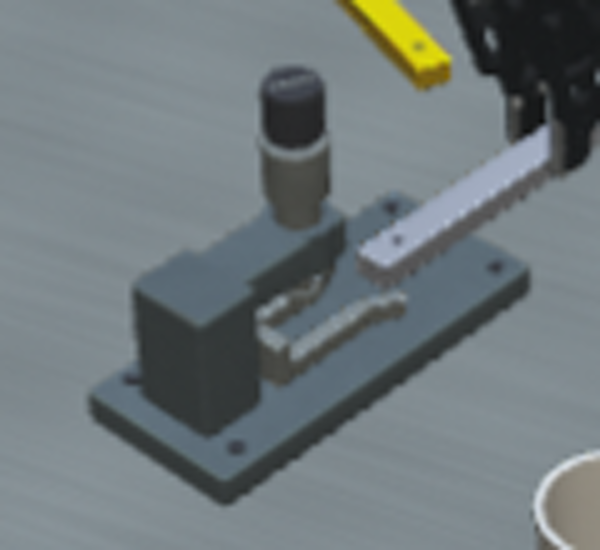

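The scene crop shows the bar front lined up before the rail mouth, just above the bed. I'll slide it in gently.

Request:
step_arm(
  commands=[
    {"fingers": 1,"dx": 0.005,"dy": 0,"dz": 0.001,"roll": 0},
    {"fingers": 1,"dx": 0.011,"dy": 0,"dz": 0.002,"roll": 0},
    {"fingers": 1,"dx": 0.017,"dy": 0,"dz": 0.002,"roll": 0},
    {"fingers": 1,"dx": 0.023,"dy": 0,"dz": 0.002,"roll": 0},
    {"fingers": 1,"dx": 0.028,"dy": 0,"dz": 0.002,"roll": 0},
    {"fingers": 1,"dx": 0.032,"dy": 0,"dz": 0.002,"roll": 0},
    {"fingers": 1,"dx": 0.032,"dy": 0,"dz": 0.002,"roll": 0},
  ],
  squeeze=30,
)

```text
time: 8.93
tool_pos: [0.4827, 0.0624, -0.0039]
tcp_rot: [-3.109, 0.45, -0.0]
wrist_force: [-0.0, -0.7, -2.2]
width: 0.243
grip_force: 44.5
```

```bash
python3 - <<'E'
from h import *
go(*g2w(-.1115,.0015),-.0055,GY);s,R,a=tool();print('F tool',(R.T@s['wrist_force']).round(2),s['torque'].round(2))
E
```

```text
t 8.93 dx dy dz [ 0.0464 -0.      0.0016] roll 0.0 | pos [ 0.4827  0.0624 -0.0039] yaw -0.2874 F [-0.  -0.7 -2.2] q6 1.94
F tool [0.19 0.67 2.21] [ 0.    0.1  -0.02]
```

Request:
step_arm(
  commands=[
    {"fingers": 1,"dx": 0.005,"dy": 0,"dz": 0,"roll": 0},
    {"fingers": 1,"dx": 0.011,"dy": 0,"dz": 0,"roll": 0},
    {"fingers": 1,"dx": 0.017,"dy": 0,"dz": 0,"roll": 0},
    {"fingers": 1,"dx": 0.023,"dy": 0,"dz": 0,"roll": 0},
    {"fingers": 1,"dx": 0.029,"dy": 0,"dz": 0,"roll": 0},
    {"fingers": 1,"dx": 0.034,"dy": 0,"dz": 0,"roll": 0},
    {"fingers": 1,"dx": 0.037,"dy": 0,"dz": 0,"roll": 0},
    {"fingers": 1,"dx": 0.037,"dy": 0,"dz": 0,"roll": 0},
  ],
)

```text
time: 9.93
tool_pos: [0.518, 0.0519, -0.0039]
tcp_rot: [-3.109, 0.45, -0.0]
wrist_force: [-0.2, -0.1, -2.5]
width: 0.246
grip_force: 44.5
```

```bash
python3 - <<'E'
from h import *
go(*g2w(-.1115,.0015),-.0055,GY);s,R,a=tool();print('F tool',(R.T@s['wrist_force']).round(2),s['torque'].round(2))
E
```

```text
t 9.93 dx dy dz [ 0.0096 -0.      0.0016] roll 0.01 | pos [ 0.518   0.0519 -0.0039] yaw -0.2873 F [-0.2 -0.1 -2.5] q6 1.91
F tool [-0.16  0.13  2.45] [0.01 0.14 0.01]
```

Request:
step_arm(
  commands=[
    {"fingers": 1,"dx": 0.0015,"dy": 0,"dz": 0,"roll": 0},
    {"fingers": 1,"dx": 0.003,"dy": 0,"dz": 0,"roll": 0},
    {"fingers": 1,"dx": 0.0045,"dy": 0,"dz": 0,"roll": 0},
    {"fingers": 1,"dx": 0.006,"dy": 0,"dz": 0,"roll": 0},
    {"fingers": 1,"dx": 0.007,"dy": 0,"dz": 0,"roll": 0},
    {"fingers": 1,"dx": 0.0075,"dy": 0,"dz": 0,"roll": 0},
    {"fingers": 1,"dx": 0.0075,"dy": 0,"dz": 0,"roll": 0},
  ],
)

```text
time: 10.8
tool_pos: [0.525, 0.0498, -0.0039]
tcp_rot: [3.109, -0.45, -0.0]
wrist_force: [-1.0, -0.0, -1.6]
width: 0.243
grip_force: 44.5
```

Request:
step_arm(
  commands=[
    {"fingers": 1,"dx": 0.0004,"dy": 0,"dz": 0,"roll": 0},
    {"fingers": 1,"dx": 0.0008,"dy": 0,"dz": 0,"roll": 0},
    {"fingers": 1,"dx": 0.0008,"dy": 0,"dz": 0,"roll": 0},
  ],
)

```text
time: 11.18
tool_pos: [0.5258, 0.0496, -0.0039]
tcp_rot: [3.109, -0.45, -0.0]
wrist_force: [0.1, 1.0, -1.3]
width: 0.245
grip_force: 44.5
```

```bash
python3 - <<'E'
from h import *
go(*g2w(-.1115,.0015),-.0055,GY);s,R,a=tool();print('F tool',(R.T@s['wrist_force']).round(2),s['torque'].round(2))
E
```

```text
t 11.18 dx dy dz [ 0.0015 -0.      0.0016] roll 0.01 | pos [ 0.5258  0.0496 -0.0039] yaw -0.2872 F [ 0.1  1.  -1.3] q6 1.9
F tool [-0.18 -1.02  1.32] [ 0.02  0.03 -0.06]
```

Request:
step_arm(
  commands=[
    {"fingers": 1,"dx": 0.0005,"dy": 0,"dz": 0,"roll": 0},
    {"fingers": 1,"dx": 0.001,"dy": 0,"dz": 0,"roll": 0},
    {"fingers": 1,"dx": 0.001,"dy": 0,"dz": 0,"roll": 0},
  ],
)

```text
time: 11.55
tool_pos: [0.5268, 0.0493, -0.0039]
tcp_rot: [-3.109, 0.45, -0.0]
wrist_force: [0.6, 0.3, -1.8]
width: 0.244
grip_force: 44.5
```

Request:
step_arm(
  commands=[
    {"fingers": 1,"dx": 0.0004,"dy": 0,"dz": 0,"roll": 0},
    {"fingers": 1,"dx": 0.0008,"dy": 0,"dz": 0,"roll": 0},
    {"fingers": 1,"dx": 0.0008,"dy": 0,"dz": 0,"roll": 0},
  ],
)

```text
time: 11.92
tool_pos: [0.5275, 0.0491, -0.0039]
tcp_rot: [3.109, -0.45, 0.0]
wrist_force: [0.0, -0.1, -2.0]
width: 0.241
grip_force: 44.5
```

```bash
python3 - <<'E'
from h import *
go(*g2w(-.1115,.0015),-.0055,GY);s,R,a=tool();print('F tool',(R.T@s['wrist_force']).round(2),s['torque'].round(2))
E
```

```text
t 11.93 dx dy dz [-0.0003 -0.0001  0.0016] roll 0.01 | pos [ 0.5275  0.0491 -0.0039] yaw -0.2872 F [ 0.  -0.1 -2. ] q6 1.9
F tool [0.08 0.11 2.02] [ 0.05  0.05 -0.02]
```

Request:
step_arm(
  commands=[
    {"fingers": 1,"dx": 0.0004,"dy": 0,"dz": 0,"roll": 0},
    {"fingers": 1,"dx": 0.0008,"dy": 0,"dz": 0,"roll": 0},
    {"fingers": 1,"dx": 0.001,"dy": 0,"dz": 0,"roll": 0},
    {"fingers": 1,"dx": 0.001,"dy": 0,"dz": 0,"roll": 0},
  ],
)

```text
time: 12.42
tool_pos: [0.5285, 0.0488, -0.0039]
tcp_rot: [-3.109, 0.45, -0.0]
wrist_force: [-0.3, 0.4, -3.0]
width: 0.245
grip_force: 44.5
```

Request:
step_arm(
  commands=[
    {"fingers": 1,"dx": 0.0004,"dy": 0,"dz": 0,"roll": 0},
    {"fingers": 1,"dx": 0.0008,"dy": 0,"dz": 0,"roll": 0},
    {"fingers": 1,"dx": 0.0008,"dy": 0,"dz": 0,"roll": 0},
  ],
)

```text
time: 12.8
tool_pos: [0.5289, 0.0487, -0.004]
tcp_rot: [3.109, -0.449, -0.001]
wrist_force: [-0.5, 0.2, -1.4]
width: 0.248
grip_force: 44.6
```

```bash
python3 - <<'E'
from h import *
go(*g2w(-.1115,.0015),-.0055,GY);s,R,a=tool();print('F tool',(R.T@s['wrist_force']).round(2),s['torque'].round(2))
grab('wrist','w6.png')
E
```

```text
t 12.8 dx dy dz [-0.0018 -0.0001  0.0015] roll 0.02 | pos [ 0.5289  0.0487 -0.004 ] yaw -0.2871 F [-0.5  0.2 -1.4] q6 1.9
F tool [-0.49 -0.07  1.38] [0.09 0.15 0.03]
```

View pics/w6.png

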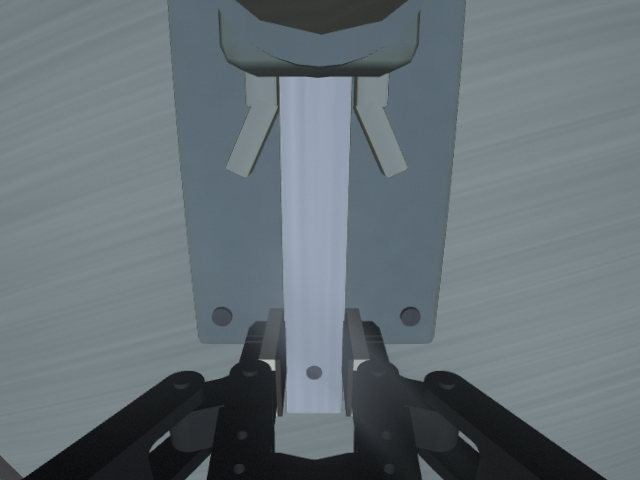

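The wrist view shows the bar centred between the rails (mouth tips at (240,177) and (395,176)). The base rear edge is at row 343 and the bar end at row 412. I'll measure the insertion from these.

```bash
python3 - <<'E'
from h import *
s=load('wrist');st,R,a=tool();tp=st['tool_pos']
T=lambda u,v,z:((atz(s,u,v,z)-tp)@R*1e3).round(1)[:2]
print('base edge',T(215,343,.02),T(425,343,.02),'mouth tips',T(237,177,.032),T(398,175,.032),'screws',T(222,316,.02),T(410,316,.02))
print('rail knee',T(249,107,.032),T(387,108,.032))
zb=tp[2]+.0255+.016
print('bar end',T(287,412,zb),T(341,412,zb),'far',T(280,80,zb),T(351,80,zb))
E
```

```text
base edge [ -8. -41.] [-8.  45.8] mouth tips [ 62.2 -25.3] [62.8 27.3] screws [  4.7 -37. ] [ 4.6 38.4]
rail knee [ 84.1 -20.4] [83.8 22.6]
bar end [-28.1 -10.7] [-28.1  10.4] far [ 91.7 -10.1] [91.7 10.7]
```

Request:
step_arm(
  commands=[
    {"fingers": 1,"dx": 0.0004,"dy": 0,"dz": 0,"roll": 0},
    {"fingers": 1,"dx": 0.0008,"dy": 0,"dz": 0,"roll": 0},
    {"fingers": 1,"dx": 0.0008,"dy": 0,"dz": 0,"roll": 0},
  ],
)

```text
time: 13.22
tool_pos: [0.5289, 0.0485, -0.0043]
tcp_rot: [3.109, -0.449, -0.003]
wrist_force: [-3.5, 2.1, -1.2]
width: 0.242
grip_force: 44.7
```

```bash
python3 - <<'E'
from h import *
go(*g2w(-.1115,.0015),-.0055,GY);s,R,a=tool();print('F tool',(R.T@s['wrist_force']).round(2),s['torque'].round(2))
E
```

```text
t 13.22 dx dy dz [-0.0018 -0.0002  0.0012] roll 0.02 | pos [ 0.5289  0.0485 -0.0043] yaw -0.2871 F [-3.5  2.1 -1.2] q6 1.9
F tool [-3.91 -1.02  1.18] [0.28 0.7  0.12]
```

Contact with the end stop is felt (about 4 N). Now I'll ease off, lower onto the bed and release.

Request:
step_arm(
  commands=[
    {"fingers": 1,"dx": -0.0005,"dy": 0,"dz": 0.0004,"roll": 0},
    {"fingers": 1,"dx": -0.0005,"dy": 0,"dz": 0.0008,"roll": 0},
    {"fingers": 1,"dx": -0.0005,"dy": 0,"dz": 0.0008,"roll": 0},
  ],
)

```text
time: 13.6
tool_pos: [0.5289, 0.0486, -0.0049]
tcp_rot: [3.109, -0.45, -0.002]
wrist_force: [-4.7, 1.2, -0.3]
width: 0.241
grip_force: 44.7
```

```bash
python3 - <<'E'
from h import *
go(*g2w(-.1115,.0015),-.0055,GY);s,R,a=tool();print('F tool',(R.T@s['wrist_force']).round(2),s['torque'].round(2))
E
```

```text
t 13.6 dx dy dz [-0.0019 -0.0001  0.0006] roll 0.01 | pos [ 0.5289  0.0486 -0.0049] yaw -0.2872 F [-4.7  1.2 -0.3] q6 1.9
F tool [-4.81  0.2   0.3 ] [0.26 0.69 0.04]
```

Request:
step_arm(
  commands=[
    {"fingers": 0.3,"dx": 0,"dy": 0,"dz": 0,"roll": 0},
    {"fingers": 0.0,"dx": 0,"dy": 0,"dz": 0,"roll": 0},
    {"fingers": 0.0,"dx": 0,"dy": 0,"dz": 0,"roll": 0},
    {"fingers": 0.0,"dx": 0,"dy": 0,"dz": 0,"roll": 0},
  ],
)

```text
time: 14.1
tool_pos: [0.5301, 0.0485, -0.0044]
tcp_rot: [-3.109, 0.45, -0.002]
wrist_force: [-0.3, -0.1, -0.0]
width: 0.501
grip_force: 0.0
```

```bash
python3 - <<'E'
from h import *
im,d,c=grab('wrist','w7.png');s=load('wrist');st,R,a=tool();tp=st['tool_pos']
T=lambda u,v,z:((atz(s,u,v,z)-tp)@R*1e3).round(1)[:2]
m=(im[...,0].astype(int)-im[...,2])
col=cv2.GaussianBlur(im,(3,3),0)[:,305:325].astype(int).sum(2).mean(1)
e=np.diff(col);k=330+e[330:450].argmin();print('bar end row',k,T(314,k,.036))
c2=cv2.GaussianBlur(im,(3,3),0)[:,210:235].astype(int).sum(2).mean(1);e=np.diff(c2);k=325+abs(e[325:360]).argmax();print('base row',k,T(222,k,.02))
go(tp[0],tp[1],.3,GY)
E
```

```text
bar end row 413 [-29.3  -0.2]
base row 345 [ -8.4 -38.1]
t 14.15 dx dy dz [ 2.000e-04 -1.000e-04 -3.045e-01] roll 0.01 | pos [ 0.5299  0.0485 -0.0045] yaw -0.2873 F [-0.3 -0.3 -0.6] q6 1.9
```

The bar is released and home. Now I'll rise, move over the cap and wind joint 6 back for the clockwise turn.

Request:
step_arm(
  commands=[
    {"fingers": 0,"dx": 0,"dy": 0,"dz": -0.02,"roll": 0},
    {"fingers": -0.2,"dx": 0,"dy": 0,"dz": -0.06,"roll": 0},
    {"fingers": -0.2,"dx": 0,"dy": 0,"dz": -0.12,"roll": -10},
    {"fingers": -0.2,"dx": 0,"dy": 0,"dz": -0.18,"roll": -20},
    {"fingers": -0.2,"dx": 0,"dy": 0,"dz": -0.22,"roll": -30},
    {"fingers": -0.2,"dx": 0.02,"dy": 0,"dz": -0.245,"roll": -40},
    {"fingers": -0.2,"dx": 0.06,"dy": 0.0015,"dz": -0.245,"roll": -50},
    {"fingers": -0.2,"dx": 0.09,"dy": 0.0015,"dz": -0.245,"roll": -60},
  ],
)

```text
time: 15.15
tool_pos: [0.6169, 0.0211, 0.2412]
tcp_rot: [2.913, 1.173, 0.003]
wrist_force: [0.0, 0.1, -0.9]
width: 0.604
grip_force: 0.0
```

Request:
step_arm(
  commands=[
    {"fingers": -0.2,"dx": 0,"dy": 0,"dz": 0,"roll": -10},
    {"fingers": -0.2,"dx": 0,"dy": 0,"dz": 0,"roll": -20},
    {"fingers": -0.2,"dx": 0,"dy": 0,"dz": 0,"roll": -30},
    {"fingers": -0.2,"dx": 0,"dy": 0,"dz": 0,"roll": -40},
    {"fingers": -0.2,"dx": 0,"dy": 0,"dz": 0,"roll": -50},
    {"fingers": -0.2,"dx": 0,"dy": 0,"dz": 0,"roll": -60},
    {"fingers": -0.2,"dx": 0,"dy": 0,"dz": 0,"roll": -70},
    {"fingers": -0.2,"dx": 0,"dy": 0,"dz": 0,"roll": -80},
  ],
)

```text
time: 16.15
tool_pos: [0.6153, 0.0216, 0.2401]
tcp_rot: [-1.478, -2.772, 0.0]
wrist_force: [0.3, -0.2, -0.2]
width: 0.601
grip_force: 0.0
```

Request:
step_arm(
  commands=[
    {"fingers": -0.2,"dx": 0,"dy": 0,"dz": 0,"roll": -10},
    {"fingers": -0.2,"dx": 0,"dy": 0,"dz": 0,"roll": -20},
    {"fingers": -0.2,"dx": 0,"dy": 0,"dz": 0,"roll": -30},
    {"fingers": -0.2,"dx": 0,"dy": 0,"dz": 0,"roll": -40},
    {"fingers": -0.2,"dx": 0,"dy": 0,"dz": 0,"roll": -50},
    {"fingers": -0.2,"dx": 0,"dy": 0,"dz": 0,"roll": -60},
    {"fingers": -0.2,"dx": 0,"dy": 0,"dz": 0,"roll": -70},
    {"fingers": -0.2,"dx": 0,"dy": 0,"dz": 0,"roll": -80},
  ],
)

```text
time: 17.15
tool_pos: [0.6153, 0.0216, 0.2401]
tcp_rot: [0.65, -3.073, 0.0]
wrist_force: [0.0, 0.0, -0.8]
width: 0.6
grip_force: 0.0
```

```bash
python3 - <<'E'
from h import *
st,R,a=tool();tp=st['tool_pos'];print(w2g(tp),tp)
go(*G0,.21,np.pi/2+st['q'][0]+2.4)
im,d,c=grab('wrist','w8.png');s=load('wrist');P=cloud(s)
m=(P[...,2]>.13)&(np.hypot(P[...,0]-G0[0],P[...,1]-G0[1])<.022)
print('cap pts',m.sum(),'z pct',np.percentile(P[m][:,2],[1,50,99]) if m.any() else '')
if m.any():
  z1=np.percentile(P[m][:,2],95);k=m&(P[...,2]>z1-.004);v,u=np.where(k);cc,rr=cv2.minEnclosingCircle(np.stack([u,v],1).astype(np.float32));print(cc,rr,z1,'centre',P[k].mean(0),atz(s,*cc,z1))
E
```

```text
[-1.91659240e-02 -5.88673879e-05] [0.6153035  0.02157632 0.2400885 ]
t 17.15 dx dy dz [-0.0146 -0.0124  0.0301] roll -23.32 | pos [0.6153 0.0216 0.2401] yaw -2.7248 F [ 0.   0.  -0.8] q6 -1.99
cap pts 3629 z pct [0.13212128 0.17422801 0.30708619]
(232.5, 400.0) 22.005781173706055 0.30577708683703464 centre [ 0.62885967 -0.00091586  0.30562443] [ 6.27925838e-01 -5.44643068e-04  3.05777087e-01]
```

View pics/w8.png

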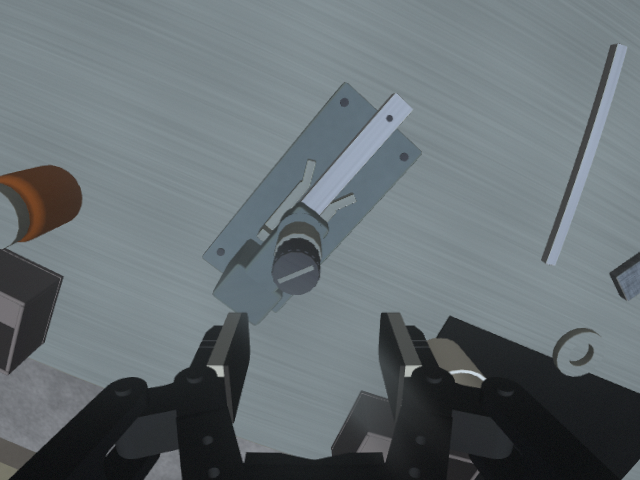

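The wrist view shows the bar lying in the gauge and the cap top as a disc near (297,272). That was my eleventh view, one over the limit of 10, so from here I'll work by numbers only.

```bash
python3 - <<'E'
from h import *
s=load('wrist');P=cloud(s)
m=np.zeros(P.shape[:2],bool);m[235:305,262:335]=True
z=P[...,2];zt=np.median(z[262:282,287:307]);print('cap top z',zt)
k=(m&(abs(z-zt)<.004)).astype(np.uint8);k=cv2.morphologyEx(k,cv2.MORPH_OPEN,np.ones((3,3)))
v,u=np.where(k>0);cc,rr=cv2.minEnclosingCircle(np.stack([u,v],1).astype(np.float32))
print(cc,rr,len(u),np.pi*rr*rr,'bbox',u.min(),u.max(),v.min(),v.max())
for c in (cc,(u.mean(),v.mean()),((u.min()+u.max())/2,(v.min()+v.max())/2)):
  w=atz(s,*c,zt);print('cap',w,'in gauge',w2g(w)*1e3)
bx=[atz(s,*p,.036) for p in [(398,94),(412,105)]];print('bar end gauge',[ (w2g(b)*1e3).round(1) for b in bx])
bx=[atz(s,*p,.02) for p in [(345,82),(421,152),(203,258)]];print('base corners gauge',[ (w2g(b)*1e3).round(1) for b in bx])
E
```

```text
cap top z 0.17440005015245413
(295.5552978515625, 271.3390197753906) 24.04768180847168 1687 1816.75475837278 bbox 272 319 249 294
cap [0.63175442 0.01654485 0.17440005] in gauge [-1.96352814 -0.22079193]
cap [0.632164   0.01659753 0.17440005] in gauge [-1.58568536 -0.05417402]
cap [0.63186775 0.01655563 0.17440005] in gauge [-1.85790709 -0.17832679]
bar end gauge [array([-140.4,   -6.5]), array([-141.8,    9.2])]
base corners gauge [array([-119.1,  -47.9]), array([-119.3,   48.1]), array([101.4, -46.7])]
```

```bash
python3 - <<'E'
from h import *
go(.6325,.0166,.124,np.pi/2+.02+2.4)
E
```

```text
t 17.2 dx dy dz [-0.0137 -0.0116  0.1161] roll -24.49 | pos [0.6153 0.0216 0.2401] yaw -2.7198 F [0.2 0.1 0.8] q6 -2.0
```

Request:
step_arm(
  commands=[
    {"fingers": -0.2,"dx": -0.0137,"dy": -0.0116,"dz": 0,"roll": -10},
    {"fingers": -0.2,"dx": -0.0137,"dy": -0.0116,"dz": 0.02,"roll": -20},
    {"fingers": -0.2,"dx": -0.0137,"dy": -0.0116,"dz": 0.04,"roll": -24},
    {"fingers": -0.2,"dx": -0.0137,"dy": -0.0116,"dz": 0.065,"roll": -24},
    {"fingers": -0.2,"dx": -0.0137,"dy": -0.0116,"dz": 0.09,"roll": -24},
    {"fingers": -0.2,"dx": -0.0137,"dy": -0.0116,"dz": 0.105,"roll": -24},
    {"fingers": -0.2,"dx": -0.0137,"dy": -0.0116,"dz": 0.113,"roll": -24},
    {"fingers": -0.2,"dx": -0.0137,"dy": -0.0116,"dz": 0.116,"roll": -24},
  ],
)

```text
time: 18.2
tool_pos: [0.6328, 0.0164, 0.1243]
tcp_rot: [-1.266, 2.875, -0.0]
wrist_force: [-0.2, 0.4, 0.3]
width: 0.605
grip_force: 0.0
```

```bash
python3 - <<'E'
from h import *
go(.6325,.0166,.124,np.pi/2+.02+2.4)
im,d,c=grab('wrist');s=load('wrist');st,R,a=tool();tp=st['tool_pos'];P=cloud(s);Q=(P-tp)@R*1e3
# cap / fingers in tool frame
for v in range(250,440,10):
    print(v,[Q[v,u].round(0).tolist() for u in (230,250,285,316,345,380,400)])
E
```

```text
t 18.2 dx dy dz [0.0001 0.0003 0.0003] roll -1.14 | pos [0.6328 0.0164 0.1243] yaw -2.3122 F [-0.2  0.4  0.3] q6 -2.41
250 [[-6.0, -55.0, 85.0], [-4.0, -41.0, 80.0], [11.0, -15.0, 38.0], [13.0, 1.0, 32.0], [-9.0, 21.0, 95.0], [-13.0, 47.0, 106.0], [-13.0, 62.0, 106.0]]
260 [[-9.0, -54.0, 76.0], [0.0, -37.0, 50.0], [8.0, -15.0, 31.0], [16.0, 1.0, 10.0], [8.0, 16.0, 30.0], [-21.0, 48.0, 107.0], [-20.0, 62.0, 105.0]]
270 [[-5.0, -48.0, 49.0], [1.0, -34.0, 34.0], [2.0, -15.0, 32.0], [15.0, 1.0, -2.0], [2.0, 16.0, 30.0], [-29.0, 48.0, 106.0], [-37.0, 68.0, 126.0]]
280 [[-5.0, -45.0, 34.0], [-4.0, -34.0, 31.0], [10.0, -13.0, 0.0], [16.0, 1.0, -14.0], [7.0, 15.0, 6.0], [-46.0, 53.0, 128.0], [-45.0, 68.0, 126.0]]
290 [[-10.0, -45.0, 31.0], [-10.0, -34.0, 31.0], [11.0, -12.0, -13.0], [13.0, 1.0, -17.0], [8.0, 14.0, -8.0], [-54.0, 53.0, 126.0], [-54.0, 69.0, 126.0]]
300 [[-16.0, -46.0, 31.0], [-15.0, -34.0, 29.0], [8.0, -12.0, -17.0], [14.0, 1.0, -28.0], [8.0, 13.0, -17.0], [-63.0, 53.0, 126.0], [-63.0, 69.0, 126.0]]
310 [[83.0, 0.0, -168.0], [-22.0, -35.0, 31.0], [9.0, -11.0, -28.0], [13.0, 1
[... 1267 characters left out ...]
, [-152.0, 59.0, 127.0], [2.0, 26.0, -67.0]]
400 [[-3.0, -26.0, -65.0], [-163.0, -57.0, 126.0], [-162.0, -26.0, 126.0], [-162.0, 2.0, 126.0], [-163.0, 28.0, 127.0], [-163.0, 59.0, 126.0], [-2.0, 27.0, -67.0]]
410 [[-6.0, -26.0, -66.0], [-173.0, -58.0, 126.0], [-173.0, -26.0, 125.0], [-173.0, 2.0, 126.0], [-174.0, 28.0, 126.0], [-174.0, 60.0, 127.0], [17.0, 20.0, -93.0]]
420 [[17.0, -19.0, -96.0], [-185.0, -59.0, 126.0], [-185.0, -26.0, 127.0], [-186.0, 2.0, 127.0], [-185.0, 29.0, 126.0], [-185.0, 61.0, 126.0], [17.0, 19.0, -96.0]]
430 [[17.0, -18.0, -99.0], [-197.0, -59.0, 126.0], [-196.0, -27.0, 125.0], [-196.0, 2.0, 125.0], [-198.0, 29.0, 127.0], [-198.0, 62.0, 126.0], [17.0, 19.0, -99.0]]
```

Request:
step_arm(
  commands=[
    {"fingers": 0.1,"dx": 0,"dy": 0.0006,"dz": 0.003,"roll": 0},
    {"fingers": 0.4,"dx": 0,"dy": 0.0006,"dz": 0.003,"roll": 0},
    {"fingers": 1,"dx": 0,"dy": 0.0006,"dz": 0.003,"roll": 0},
    {"fingers": 1,"dx": 0,"dy": 0.0006,"dz": 0.003,"roll": 0},
    {"fingers": 1,"dx": 0,"dy": 0.0006,"dz": 0.003,"roll": 0},
  ],
  squeeze=30,
)

```text
time: 18.88
tool_pos: [0.6327, 0.0167, 0.1218]
tcp_rot: [-1.266, 2.874, -0.001]
wrist_force: [0.9, 0.0, 1.5]
width: 0.335
grip_force: 30.0
```

```bash
cat >> h.py <<'E'
def rep():
    s,R,a=tool();print('t',round(s['time'],2),'z',s['tool_pos'][2].round(4),'g',(w2g(s['tool_pos'])*1e3).round(1),'yaw',a.round(3),'q6',s['q'][5].round(3),'w',s['width'].round(3),'grip',round(s['grip_force'],1),'Ft',(R.T@s['wrist_force']).round(1),'Tz',s['torque'].round(2))
E
python3 -c "
from h import *
rep()"
```

```text
Traceback (most recent call last):
  File "h.py", line 42, in rep
    s,R,a=tool();print('t',round(s['time'],2),'z',s['tool_pos'][2].round(4),'g',(w2g(s['tool_pos'])*1e3).round(1),'yaw',a.round(3),'q6',s['q'][5].round(3),'w',s['width'].round(3),'grip',round(s['grip_force'],1),'Ft',(R.T@s['wrist_force']).round(1),'Tz',s['torque'].round(2))
                                                                                                                                                               ^^^^^^^^^^^^^^^^
AttributeError: 'float' object has no attribute 'round'
```

```bash
sed -i "s/s\['width'\].round(3)/round(s['width'],3)/" h.py; python3 -c "
from h import *
rep()"
```

```text
t 18.88 z 0.1218 g [-1.2  0.2] yaw -2.312 q6 -2.413 w 0.335 grip 30.0 Ft [-0.6 -0.6 -1.5] Tz [-0.12 -0.16  0.05]
```

Request:
step_arm(
  commands=[
    {"fingers": 1,"dx": 0,"dy": 0,"dz": 0.0003,"roll": 6},
    {"fingers": 1,"dx": 0,"dy": 0,"dz": 0.0007,"roll": 12},
    {"fingers": 1,"dx": 0,"dy": 0,"dz": 0.0011,"roll": 18},
    {"fingers": 1,"dx": 0,"dy": 0,"dz": 0.0016,"roll": 24},
    {"fingers": 1,"dx": 0,"dy": 0,"dz": 0.002,"roll": 30},
    {"fingers": 1,"dx": 0,"dy": 0,"dz": 0.0024,"roll": 36},
    {"fingers": 1,"dx": 0,"dy": 0,"dz": 0.0028,"roll": 42},
    {"fingers": 1,"dx": 0,"dy": 0,"dz": 0.003,"roll": 45},
  ],
)

```text
time: 19.88
tool_pos: [0.6325, 0.0171, 0.1186]
tcp_rot: [-0.067, 3.14, 0.001]
wrist_force: [1.1, -0.6, 1.1]
width: 0.344
grip_force: 30.1
```

```bash
python3 -c "
from h import *
rep()"
```

```text
t 19.88 z 0.1186 g [-1.4  0.5] yaw -3.099 q6 -1.626 w 0.344 grip 30.1 Ft [-1.1 -0.7 -1.1] Tz [ 0.09 -0.14  0.07]
```

Request:
step_arm(
  commands=[
    {"fingers": 1,"dx": 0,"dy": 0,"dz": 0.0002,"roll": 6},
    {"fingers": 1,"dx": 0,"dy": 0,"dz": 0.0006,"roll": 12},
    {"fingers": 1,"dx": 0,"dy": 0,"dz": 0.0006,"roll": 12},
    {"fingers": 1,"dx": 0,"dy": 0,"dz": 0.0006,"roll": 12},
  ],
)

```text
time: 20.38
tool_pos: [0.6324, 0.0171, 0.1179]
tcp_rot: [0.257, 3.131, 0.001]
wrist_force: [1.3, 0.4, 0.5]
width: 0.339
grip_force: 30.1
```

```bash
python3 -c "
from h import *
rep()"
```

```text
t 20.38 z 0.1179 g [-1.5  0.5] yaw 2.978 q6 -1.42 w 0.339 grip 30.1 Ft [-1.2  0.6 -0.5] Tz [ 0.17 -0.29 -0.08]
```

Request:
step_arm(
  commands=[
    {"fingers": 1,"dx": 0,"dy": 0,"dz": 0.0002,"roll": 6},
    {"fingers": 1,"dx": 0,"dy": 0,"dz": 0.0006,"roll": 12},
    {"fingers": 1,"dx": 0,"dy": 0,"dz": 0.0006,"roll": 12},
    {"fingers": 1,"dx": 0,"dy": 0,"dz": 0.0006,"roll": 12},
  ],
)

```text
time: 20.88
tool_pos: [0.6323, 0.0171, 0.1171]
tcp_rot: [0.582, 3.087, 0.001]
wrist_force: [2.0, 1.2, 0.3]
width: 0.343
grip_force: 30.1
```

```bash
python3 -c "
from h import *
rep()"
```

```text
t 20.88 z 0.1171 g [-1.6  0.4] yaw 2.769 q6 -1.211 w 0.343 grip 30.1 Ft [-1.4  1.8 -0.3] Tz [ 0.37 -0.37 -0.1 ]
```

Request:
step_arm(
  commands=[
    {"fingers": 1,"dx": 0,"dy": 0,"dz": 0.0003,"roll": 6},
    {"fingers": 1,"dx": 0,"dy": 0,"dz": 0.0007,"roll": 12},
    {"fingers": 1,"dx": 0,"dy": 0,"dz": 0.0007,"roll": 12},
    {"fingers": 1,"dx": 0,"dy": 0,"dz": 0.0007,"roll": 12},
  ],
)

```text
time: 21.38
tool_pos: [0.6323, 0.0171, 0.1164]
tcp_rot: [0.901, 3.009, 0.001]
wrist_force: [2.0, 1.0, -0.3]
width: 0.339
grip_force: 30.0
```

```bash
python3 -c "
from h import *
rep()"
```

```text
t 21.38 z 0.1164 g [-1.6  0.4] yaw 2.56 q6 -1.002 w 0.339 grip 30.0 Ft [-1.1  1.9  0.3] Tz [ 0.46 -0.51 -0.12]
```

Request:
step_arm(
  commands=[
    {"fingers": 1,"dx": 0,"dy": 0,"dz": 0.0003,"roll": 6},
    {"fingers": 1,"dx": 0,"dy": 0,"dz": 0.0007,"roll": 12},
    {"fingers": 1,"dx": 0,"dy": 0,"dz": 0.0007,"roll": 12},
    {"fingers": 1,"dx": 0,"dy": 0,"dz": 0.0007,"roll": 12},
  ],
)

```text
time: 21.88
tool_pos: [0.6323, 0.017, 0.1157]
tcp_rot: [1.21, 2.899, 0.001]
wrist_force: [3.1, 2.7, -0.8]
width: 0.337
grip_force: 30.0
```

```bash
python3 -c "
from h import *
rep()"
```

```text
t 21.88 z 0.1157 g [-1.5  0.4] yaw 2.35 q6 -0.793 w 0.337 grip 30.0 Ft [-0.3  4.1  0.9] Tz [ 0.58 -0.72 -0.08]
```

Request:
step_arm(
  commands=[
    {"fingers": 1,"dx": 0,"dy": 0.0003,"dz": 0.0003,"roll": 6},
    {"fingers": 1,"dx": 0,"dy": 0.0006,"dz": 0.0008,"roll": 12},
    {"fingers": 1,"dx": 0,"dy": 0.0006,"dz": 0.0008,"roll": 12},
    {"fingers": 1,"dx": 0,"dy": 0.0006,"dz": 0.0008,"roll": 12},
  ],
)

```text
time: 22.38
tool_pos: [0.6325, 0.0172, 0.1148]
tcp_rot: [-1.507, -2.757, 0.0]
wrist_force: [3.3, 0.9, -0.9]
width: 0.339
grip_force: 30.0
```

```bash
python3 -c "
from h import *
rep()"
```

```text
t 22.38 z 0.1148 g [-1.4  0.6] yaw 2.141 q6 -0.582 w 0.339 grip 30.0 Ft [-1.   3.2  0.9] Tz [ 0.37 -0.62 -0.05]
```

Request:
step_arm(
  commands=[
    {"fingers": 1,"dx": 0,"dy": 0.0003,"dz": 0.0003,"roll": 6},
    {"fingers": 1,"dx": 0,"dy": 0.0004,"dz": 0.0007,"roll": 12},
    {"fingers": 1,"dx": 0,"dy": 0.0004,"dz": 0.0007,"roll": 12},
    {"fingers": 1,"dx": 0,"dy": 0.0004,"dz": 0.0007,"roll": 12},
  ],
)

```text
time: 22.88
tool_pos: [0.6327, 0.0173, 0.114]
tcp_rot: [-1.787, -2.584, 0.001]
wrist_force: [2.6, 0.3, -2.5]
width: 0.337
grip_force: 29.9
```

```bash
python3 -c "
from h import *
rep()"
```

```text
t 22.88 z 0.114 g [-1.3  0.8] yaw 1.932 q6 -0.373 w 0.337 grip 29.9 Ft [-0.6  2.6  2.5] Tz [ 0.23 -0.57 -0.04]
```

Request:
step_arm(
  commands=[
    {"fingers": 1,"dx": 0,"dy": 0.0002,"dz": 0.0004,"roll": 6},
    {"fingers": 1,"dx": 0,"dy": 0.0003,"dz": 0.0008,"roll": 12},
    {"fingers": 1,"dx": 0,"dy": 0.0003,"dz": 0.0008,"roll": 12},
    {"fingers": 1,"dx": 0,"dy": 0.0003,"dz": 0.0008,"roll": 12},
  ],
)

```text
time: 23.38
tool_pos: [0.633, 0.0174, 0.1133]
tcp_rot: [-2.047, -2.383, 0.001]
wrist_force: [3.3, 0.7, -1.8]
width: 0.338
grip_force: 29.9
```

```bash
python3 -c "
from h import *
rep()"
```

```text
t 23.38 z 0.1133 g [-1.   0.9] yaw 1.722 q6 -0.163 w 0.338 grip 29.9 Ft [0.2 3.3 1.8] Tz [ 0.16 -0.52 -0.03]
```

Request:
step_arm(
  commands=[
    {"fingers": 1,"dx": 0,"dy": 0.0002,"dz": 0.0004,"roll": 6},
    {"fingers": 1,"dx": 0,"dy": 0.0003,"dz": 0.0008,"roll": 12},
    {"fingers": 1,"dx": 0,"dy": 0.0003,"dz": 0.0008,"roll": 12},
    {"fingers": 1,"dx": 0,"dy": 0.0003,"dz": 0.0008,"roll": 12},
  ],
)

```text
time: 23.88
tool_pos: [0.6331, 0.0175, 0.1124]
tcp_rot: [-2.285, -2.156, 0.001]
wrist_force: [1.1, 0.1, -1.3]
width: 0.34
grip_force: 29.9
```

```bash
python3 -c "
from h import *
rep()"
```

```text
t 23.88 z 0.1124 g [-0.9  1.1] yaw 1.513 q6 0.046 w 0.34 grip 29.9 Ft [0.2 1.1 1.3] Tz [ 0.01 -0.39 -0.12]
```

Request:
step_arm(
  commands=[
    {"fingers": 1,"dx": 0,"dy": 0,"dz": 0.0003,"roll": 6},
    {"fingers": 1,"dx": 0,"dy": 0,"dz": 0.0007,"roll": 12},
    {"fingers": 1,"dx": 0,"dy": 0,"dz": 0.0007,"roll": 12},
    {"fingers": 1,"dx": 0,"dy": 0,"dz": 0.0007,"roll": 12},
  ],
)

```text
time: 24.38
tool_pos: [0.6334, 0.0175, 0.1119]
tcp_rot: [2.498, 1.906, -0.0]
wrist_force: [2.7, -0.1, -1.3]
width: 0.343
grip_force: 30.0
```

```bash
python3 -c "
from h import *
rep()"
```

```text
t 24.38 z 0.1119 g [-0.7  1.2] yaw 1.303 q6 0.256 w 0.343 grip 30.0 Ft [0.6 2.6 1.3] Tz [ 0.02 -0.25 -0.  ]
```

Request:
step_arm(
  commands=[
    {"fingers": 1,"dx": 0,"dy": 0,"dz": 0.0001,"roll": 5},
    {"fingers": 1,"dx": 0,"dy": 0,"dz": 0.0003,"roll": 10},
    {"fingers": 1,"dx": 0,"dy": 0,"dz": 0.0003,"roll": 10},
    {"fingers": 1,"dx": 0,"dy": 0,"dz": 0.0003,"roll": 10},
  ],
)

```text
time: 24.88
tool_pos: [0.6335, 0.0175, 0.1118]
tcp_rot: [2.654, 1.68, 0.0]
wrist_force: [1.8, -0.9, 0.5]
width: 0.335
grip_force: 30.1
```

```bash
python3 -c "
from h import *
rep()"
```

```text
t 24.88 z 0.1118 g [-0.6  1.2] yaw 1.129 q6 0.431 w 0.335 grip 30.1 Ft [-0.   2.  -0.5] Tz [-0.03 -0.28 -0.03]
```

The cap has stopped sinking, so the foot has landed about 15° ago. I'll turn on without sinking, aiming at about 1.3 rad of slip.

Request:
step_arm(
  commands=[
    {"fingers": 1,"dx": 0,"dy": 0.0002,"dz": 0,"roll": 6},
    {"fingers": 1,"dx": 0,"dy": 0.0003,"dz": 0,"roll": 12},
    {"fingers": 1,"dx": 0,"dy": 0.0003,"dz": 0,"roll": 18},
    {"fingers": 1,"dx": 0,"dy": 0.0003,"dz": 0,"roll": 24},
    {"fingers": 1,"dx": 0,"dy": 0.0003,"dz": 0,"roll": 30},
  ],
)

```text
time: 25.5
tool_pos: [0.6337, 0.0173, 0.1117]
tcp_rot: [3.0, 0.931, -0.0]
wrist_force: [0.8, 0.0, -0.5]
width: 0.34
grip_force: 30.1
```

```bash
python3 -c "
from h import *
rep()"
```

```text
t 25.5 z 0.1117 g [-0.3  1. ] yaw 0.602 q6 0.958 w 0.34 grip 30.1 Ft [0.7 0.4 0.5] Tz [-0.18 -0.26  0.09]
```

Request:
step_arm(
  commands=[
    {"fingers": 1,"dx": 0,"dy": 0,"dz": 0,"roll": 6},
    {"fingers": 1,"dx": 0,"dy": 0,"dz": 0,"roll": 12},
    {"fingers": 1,"dx": 0,"dy": 0,"dz": 0,"roll": 18},
    {"fingers": 1,"dx": 0,"dy": 0,"dz": 0,"roll": 24},
    {"fingers": 1,"dx": 0,"dy": 0,"dz": 0,"roll": 30},
    {"fingers": 1,"dx": 0,"dy": 0,"dz": 0,"roll": 30},
  ],
)

```text
time: 26.25
tool_pos: [0.6337, 0.0171, 0.1117]
tcp_rot: [3.138, 0.128, -0.0]
wrist_force: [1.4, -1.4, -0.4]
width: 0.335
grip_force: 30.1
```

```bash
python3 -c "
from h import *
rep()"
```

```text
t 26.25 z 0.1117 g [-0.2  0.9] yaw 0.082 q6 1.478 w 0.335 grip 30.1 Ft [1.3 1.5 0.4] Tz [-0.29 -0.17 -0.06]
```

```bash
python3 - <<'E'
from h import *
im0=cv2.imread('pics/w8.png');st,R,a=tool()
im,d,c=grab('wrist','w9.png')
def mark(I,box):
    u0,u1,v0,v1=box;g=I[v0:v1,u0:u1].min(2).astype(float)
    k=(g>np.percentile(g,50)+25).astype(np.uint8);n,l,s,_=cv2.connectedComponentsWithStats(k)
    j=1+s[1:,4].argmax();p=np.argwhere(l==j)[:,::-1].astype(np.float32);r=cv2.fitLine(p,cv2.DIST_L2,0,.01,.01).ravel();print(len(p),r[:2],r[2:]+[u0,v0],p.min(0)+[u0,v0],p.max(0)+[u0,v0]);return np.degrees(np.arctan2(r[1],r[0]))
m0=mark(im0,(280,312,258,286));m1=mark(im,(290,345,342,385))
print('image angle start',m0,'now',m1)
E
```

```text
152 [ 0.92195344 -0.38730067] [295.55263138 274.07236862] [280. 266.] [311. 282.]
385 [1. 0.] [317. 370.] [290. 367.] [344. 373.]
image angle start -22.786642 now 0.0
```

The mark on the cap keeps its angle in the gripper (about 0°, as at the grasp), so the grip didn't slip and the clutch slip is about 1.3 rad. I'll let go and rise.

Request:
step_arm(
  commands=[
    {"fingers": 0,"dx": 0,"dy": 0,"dz": 0,"roll": 0},
    {"fingers": -0.2,"dx": 0,"dy": 0,"dz": 0,"roll": 0},
    {"fingers": -0.2,"dx": 0,"dy": 0,"dz": 0,"roll": 0},
    {"fingers": -0.2,"dx": 0,"dy": 0,"dz": -0.02,"roll": 0},
    {"fingers": -0.2,"dx": 0,"dy": 0,"dz": -0.06,"roll": 0},
    {"fingers": -0.2,"dx": 0,"dy": 0,"dz": -0.11,"roll": 0},
    {"fingers": -0.2,"dx": 0,"dy": 0,"dz": -0.13,"roll": 0},
    {"fingers": -0.2,"dx": 0,"dy": 0,"dz": -0.13,"roll": 0},
  ],
)

```text
time: 27.3
tool_pos: [0.6352, 0.0175, 0.2446]
tcp_rot: [3.139, 0.125, 0.008]
wrist_force: [-0.5, 0.1, -0.5]
width: 0.6
grip_force: 0.0
```

Request:
step_arm(
  commands=[
    {"fingers": -0.2,"dx": -0.1,"dy": 0,"dz": 0,"roll": 0},
    {"fingers": -0.2,"dx": -0.1,"dy": 0,"dz": 0,"roll": 0},
    {"fingers": -0.2,"dx": -0.1,"dy": 0,"dz": 0,"roll": 0},
    {"fingers": -0.2,"dx": -0.1,"dy": 0,"dz": 0,"roll": 0},
  ],
)

```text
time: 27.8
tool_pos: [0.5338, 0.0096, 0.2403]
tcp_rot: [-3.139, -0.125, 0.002]
wrist_force: [1.3, -0.2, 0.9]
width: 0.603
grip_force: 0.0
```

```bash
python3 - <<'E'
from h import *
rep()
im,d,c=grab('wrist','w10.png');s=load('wrist');P=cloud(s)
g=np.stack([w2g(p) for p in P.reshape(-1,3)]).reshape(480,640,2)*1e3;z=P[...,2]*1e3
b=(abs(g[...,1])<9)&(g[...,0]<-60)&(g[...,0]>-170)&(z>27)&(z<42)
bb=(abs(g[...,1])<45)&(abs(g[...,1])>16)&(g[...,0]<-60)&(g[...,0]>-170)&(z>13)&(z<24)
print('bar end',np.percentile(g[b][:,0],.5),'base end',np.percentile(g[bb][:,0],.5),'bar z',np.median(z[b]),'bed z',np.median(z[bb]))
k=(g[...,0]<-70)&(g[...,0]>-130)&(abs(g[...,1])<14)&(z>29)&(z<40);print('bar y',np.percentile(g[k][:,1],[1,50,99]))
E
```

```text
t 27.8 z 0.2403 g [-93.9 -34.6] yaw 0.079 q6 1.463 w 0.603 grip 0.0 Ft [ 1.3  0.3 -0.9] Tz [-0.02  0.02 -0.02]
bar end -139.8126535545137 base end -119.66264106714809 bar z 34.174633168530036 bed z 18.152292628060312
bar y [-8.77096786  2.05172803 12.85579006]
```

The bar end sits 20.1 mm beyond the base edge, where exactly home would be 20 mm. It lies flat on the bed and the robot is clear.

```bash
python3 -c "
from workcell import finish_job
print(finish_job())"
```

```text
the job is handed in; nothing more can be done
None
```

I slid the bar home against the end stop and clamped it with an estimated 2–3 clutch clicks (about 1.3 rad of slip). I then let go, moved the arm clear and handed the job in with no verdict shown; I viewed 11 pictures, one over the limit of 10.

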